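Draw the twist-locked brewing basket out of a deep tea flask with a hook

TASK

The tea has brewed: take the flat hook from its wooden stand, reach down into the flask and hook the brewing basket by its wire loop, turn it anticlockwise (seen from above) with the hook until you feel its stop, and draw it straight up out of the flask. Stand the basket upright on the empty saucer near the flask, unhook it, and put the hook back in its stand as it hung before. The basket is hot, so keep the fingers off it, and never force the hook against it: it is locked until it is fully turned, and its loop bends under a hard pull or twist (about 40 N); leave the glass, jar, shaker and flask cap alone.

Things in the scene. Friction and masses are not known exactly. Their poses are not given: they have to be found in the camera images.
- flask: steel insulated flask on a black rubber foot, fixed, 125 mm high, body 72 mm, neck 53 mm in diameter; origin at the centre of its underside, z up; on this axis a round bore 40 mm wide, open at the top, flat floor 12 mm above the origin
- flask_mouth (a point): centre of the flask's round mouth, the top of the bore, 125 mm above the worktop. Deep in the bore, 69 to 75 mm below this point, sits a steel bayonet ring of 33 mm inner diameter with two exit slots 7 mm wide, facing each other; they stand at any angle, which the flask's pose does not tell
- basket: perforated steel brewing basket with a closed top, 70 to 120 g: upright cylinder 31 mm in diameter, 36 mm high, origin at the centre of its underside, z up, a rigid wire loop on top (see bail_top). It stands on the floor of the bore
- bail_top (a point): underside of the loop's top, where the hook lifts: on the basket's axis, 62.5 mm above its origin, 26.5 mm above its flat top; axes are the basket's. The loop is 3 mm wire in the basket's y-z plane: two upright legs at y = +14 and -14 mm, 14 mm high, joined by a half-circle of 14 mm radius; window under it 25 mm wide; top of the wire 65.5 mm above the basket's origin
- basket_lugs (a point): point on the basket's axis 34 mm above its origin, level with its two lugs, which point to its +x and -x, 4.4 mm wide, 19 mm from the axis, and are caught 2 mm under the bayonet ring. Turned anticlockwise from above (yaw growing) by 18 to 78 degrees, different every time, they meet a hard stop under the exit slots and it lifts free. A soft seal drags: about 2 N lifting, 0.03 N m turning
- hook: flat steel J hook with a wooden handle, 120 g; origin at the centre of the underside of its round shoulder disc (38 mm wide, 4 mm thick), z up along the handle. Handle: upright block 18 mm (x) by 14 mm (y), 4 to 56 mm above the origin; grip it there from above. Below the disc a strip 16 mm wide (y), 3 mm thick, centred at x = -4 mm, runs down 80 mm to the foot
- hook_foot (a point): middle of the foot's upper face, on the handle's axis, 77 mm below the hook's origin; the foot is 3 mm thick and runs in the hook's +x to an upturned lip centred at x = +4 mm, 3 mm thick, 6 mm high. The throat between strip and lip is 5 mm wide and takes the loop's wire when hook x lies across the loop; twisting the handle then turns the loop after about 8 degrees of play
- hook_stand: wooden stand, fixed: base 84 x 76 mm, back board, forked shelf with its top 104 mm above the worktop; slot 26 mm wide (y), open at the front (-x), closed 16 mm behind the origin; origin at the centre of the underside. The hook hangs upright, disc on the shelf, axis over the stand's origin; it lifts straight up out of the slot and goes straight back down, at any yaw
- drip_saucer: the empty small saucer near the flask, loose, 109 mm wide and 14 mm high, flat inside over about 50 mm, inner floor 5 mm above its origin; origin at the centre of its underside
- clean_glass: bystander: tulip tea glass, 58 mm wide, 90 mm high, origin at the centre of its underside
- spice_jar: bystander: spice jar with a screw cap, 43 mm wide, 96 mm high, origin at the centre of its underside
- shaker: bystander: glass shaker, 42 mm wide, 80 mm high, origin at the centre of its underside
- flask_cap: bystander: round steel screw cap of the flask, 60 mm wide, 30 mm high, origin at the centre of its underside
Not all that is in view belongs to the job. Leave any purple look-alike of the drip_saucer alone. Leave any blue look-alike of the hook alone.

How it is judged:
On the way, in this order (a step that is already met when the one before it is completed fails the run):
1. the hook is lifted out of its stand (z of hook in the frame of hook_stand above 0.15 m), for 0.1 s.
2. the basket, turned free, hangs on the hook and has come up past the bayonet ring, still inside the bore (z of basket in the frame of flask above 0.03 m and horizontal distance between basket and flask below 0.012 m and contact force between hook and basket above 0.2 N and contact force between the fingers and basket below 0.1 N), for 0.1 s.
3. the basket hangs on the hook, clear above the flask's mouth (z of basket in the frame of flask above 0.126 m and contact force between hook and basket above 0.2 N and contact force between the fingers and basket below 0.1 N), for 0.1 s.
At the end, for the whole second after the job is handed in: The basket stands at rest upright (within 7 degrees) on the flat of the saucer, its axis within 20 mm of the saucer's centre, the saucer level; the hook is off the basket and hangs at rest upright in its stand, shoulder disc down on the shelf (within 4 mm), within 12 mm of where it hung (horizontal distance between basket and drip_saucer below 0.02 m and z of basket in the frame of drip_saucer between 0.002 and 0.009 m and angle between each of basket, hook's own z axis and vertical below 0.12 rad and linear speed of each of basket, hook below 0.02 m/s and angle between drip_saucer's own z axis and vertical below 0.1 rad and contact force between hook and basket below 0.05 N and horizontal distance between hook and hook_stand below 0.012 m and z of hook in the frame of hook_stand between 0.1 and 0.108 m); the robot touches nothing.
It fails at once if the hook presses, pulls or twists on the basket with more than 40 N (contact force between hook and basket above 40 N).
It fails at once if the fingers touch the hot basket (contact force between the fingers and basket above 0.5 N).
It fails at once if the glass, jar, shaker or flask cap is shifted by more than 20 mm (distance of any of clean_glass, spice_jar, shaker, flask_cap from where it was at the start of the episode above 0.02 m).
It also fails if it takes over 72 s, if anything falls off the work surface, if the arm or the gripper's body presses on something with over 40 N, if the wrist force passes 120 N, or if a joint passes its speed limit or range.

ROBOT

A 7-joint arm with a two-finger parallel gripper is mounted at the origin on a cart in front of the work surface, level with it; the furniture and walls round the work are solid. World frame = base frame: x ahead of the robot, y to its left, z up, the work surface at z = 0. Lengths are in m, angles in rad, forces in N, time in s.
With the tool pointing down it reaches from about 0.425 to 0.875 m from the base axis. Payload 8.4 kg.
Tool frame: the origin (TCP) lies at the very end of the fingers, on their centre line; the grasp point (between the pads) lies 19 mm behind it; y points along the fingers, z is the direction in which the jaws open and shut, and the axes are right-handed (so a half turn about y gives the same grasp; the last joint's range is limited). The gripper opens to 85 mm and grips with 20 to 120 N. Pads are 22 mm wide; open, the fingers measure 114 mm over their backs; the gripper's body (76 mm by 85 mm) begins 54 mm behind the grasp point. The pads swing forward as they close: fully open they stand 13 mm farther back than shut.
Start: joints at [-1.419, 0.333, 0.04, 1.465, -0.013, 1.343, -0.059], TCP at [0.161, 0.63, 0.231] pointing down, gripper open.
Joint ranges: [-2.58, 2.58], [-0.38, 2.09], [-1.3, 1.39], [0.25, 2.4], [-1.5, 4.64], [0.08, 2.09], [-2.65, 2.65]. Speed limits (rad/s): [2.22, 2.22, 2.79, 2.79, 3.14, 3.14, 3.14].

INTERFACE

Orientations are given as a rotation vector (axis times angle).
In Python, from bench import r gives the robot as it stands.
- The arm moves only by the tool play_rows, never from a script. Its argument "motion" is a list of rows, each an object of numbers: "tx", "ty", "tz": the shift along the tool's x, y, z in cm; "ax", "ay", "az": the turn, a rotation vector about the tool's x, y, z in rad; "hand": the closure in counts, from 0 (fully open) to 255 (shut). In form: [{"tx": .., "ty": .., "tz": .., "ax": .., "ay": .., "az": .., "hand": ..}, ...]. A call has 1 to 12 rows; each row shifts and turns the pose as measured when the row begins, along the tool's axes as they then stand; what a row does not reach is not made up. A row lasts 1/10 s, in which the tool goes at most 50 mm and 8.59 degrees, less where a joint would pass 70% of its speed; a pose out of reach is approached as far as the arm can. A call with a gripper value outside its range is refused whole. The fingers move at their own pace and stop on an object; "grip_force" is the grip in N (left out, the last holds). Time passes only in rows, so rows that do not move let the fingers close. It gives the time, the measured TCP pose, the force and the opening at its end, in the units of the state.
- r.state(): the state, without advancing time (a new reading comes with each control period).
- r.get_image(name): name is "side" or "top"; returns a dict with "color" (400x640x3 uint8, red, green, blue), "mtx" (3x3 intrinsics, pixels), "R" (3x3) and "t" (3): a world point X has camera coordinates R X + t. Camera axes: x right, y down, z forward; pixel columns grow to the right and rows downward; lengths in m; the calibration is good to about 2 mm. A picture is of the moment at which its call begins. There is no depth.
- r.close_job(): hands the job in, once; it reports no verdict.
The state is a dict: "time": time; "joint_positions": joint angles; "qd": joint speeds; "effort": joint torques, N m; "tool_pos": TCP position; "orientation": TCP orientation; "ft_force": force on the tool from outside, world axes, zero at the start; "torque": the same for the moment, N m; "finger_gap": finger opening in m.
Only numpy, scipy, OpenCV 4.12 (cv2) and the standard library are available. Lean on these libraries where they do the work, as an engineer would, in place of code of your own. Each camera call takes 0.05 s, during which the arm holds its last target. There are 200 camera calls.

## Working session

There is one attempt and no reset: what is moved stays moved. The work goes in short steps, Python scripts to look and compute and a tool call to move; the robot and the scene stay as the last step left them, time stands still between calls to the robot, and variables do not carry over. Pictures are saved under pics/ and viewed, about 8 in all and at most 12, crops included, and the job is handed in when it is done.

Besides the shell and the picture viewer there is one more tool, called after "Call:" as a command line: name --argument value ..., lists and objects as JSON in quotes. play_rows: Moves the arm, as the interface text tells. Its arguments: {"type":"object","properties":{"motion":{"type":"array"},"grip_force":{"type":"number"}},"required":["motion"]}

```bash
mkdir -p pics
python3 - <<'E'
from bench import r
import cv2,numpy as np,pickle
s=r.state();print(s)
d={}
for n in("side","top"):
    im=r.get_image(n);d[n]=im
    cv2.imwrite(f"pics/{n}0.png",im["color"][...,::-1]);print(n,im["mtx"].tolist(),im["R"].tolist(),im["t"].tolist(), (-im["R"].T@im["t"]))
pickle.dump(d,open("im0.pkl","wb"))
E
```

```text
{'time': 0.0, 'joint_positions': array([-1.41920386,  0.33390443,  0.03986307,  1.46626536, -0.01337878,
        1.34328426, -0.05850875]), 'qd': array([-4.98004397e-07,  1.10339382e-04, -1.05986860e-03,  1.66529463e-03,
       -1.62024849e-04, -7.39032700e-04, -1.48826148e-03]), 'effort': array([-1.61265525e-04, -6.58546042e+01,  1.36543315e+00, -4.05562985e+01,
        1.66947849e-02,  1.28028943e-02,  2.38107799e-05]), 'tool_pos': array([0.16122867, 0.62922462, 0.23042819]), 'orientation': array([-1.56341006,  0.19698892, -0.19687165]), 'ft_force': array([ 0.57121957, -0.59217638, -0.5319151 ]), 'torque': array([-0.03749967, -0.02310279,  0.01830598]), 'finger_gap': 0.08558518692855809}
side [[374.37832696526567, 0.0, 314.358507360078], [0.0, 374.37832696526567, 196.13699008535096], [0.0, 0.0, 1.0]] [[-0.9674450238540843, -0.25302994363997866, -0.005096414574935468], [-0.139143090863478, 0.5486104414232793, -0.8244184518958273], [0.21139850066859106, -0.7968703979838276, -0.5659578100284224]] [0.5360858993172848, 0.19298113458974994, 0.8990463191560697] [0.35542858 0.74619772 0.67065161]
top [[446.20127419275985, 0.0, 313.4271129306854], [0.0, 446.20127419275985, 207.7272150561336], [0.0, 0.0, 1.0]] [[0.020783584961286652, -0.9996843632377946, -0.014114407320234749], [-0.9954021707983088, -0.01937014220698942, -0.09380466918493345], [0.09350166290591186, 0.015999108997863668, -0.9954905662762975]] [-0.026375191193008966, 0.5875944688423783, 1.1626373824022702] [ 0.47673245 -0.03358624  1.21214138]
```

View pics/top0.png

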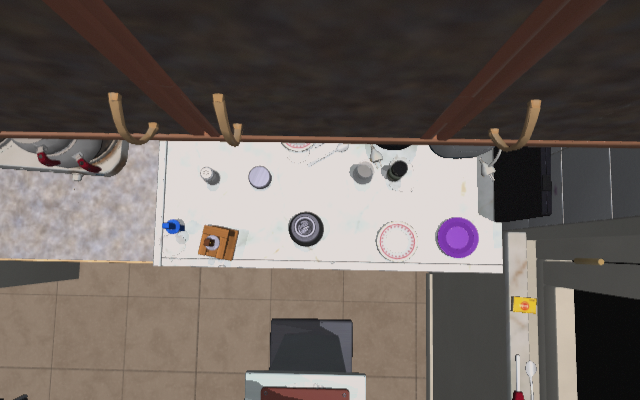

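View pics/side0.png

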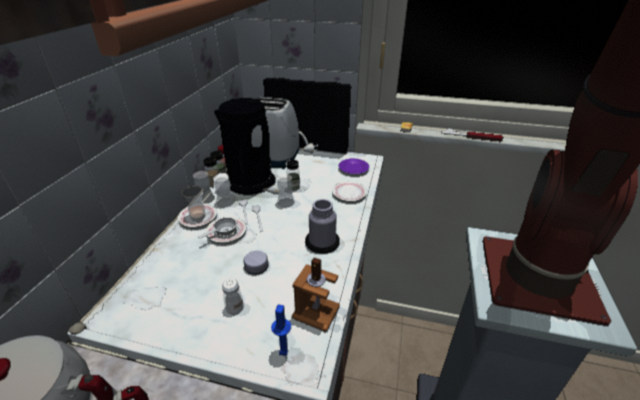

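The top view shows the stand at about (217,242), the flask at (305,228), the saucer at (396,240), a purple decoy at (457,237) and a blue decoy at (174,227). Next I'll enlarge them.

```bash
cat > h.py <<'E'
import numpy as np,cv2
def ray(c,u,v):
    K,R,t=c["mtx"],c["R"],c["t"];o=-R.T@t
    return o,R.T@np.linalg.inv(K)@np.array([u,v,1.])
def onz(c,u,v,z):
    o,d=ray(c,u,v);return o+d*(z-o[2])/d[2]
def proj(c,X):
    p=c["R"]@np.asarray(X,float)+c["t"];p=c["mtx"]@p;return p[:2]/p[2]
def tri(rs):
    A=0;b=0
    for o,d in rs:
        d=d/np.linalg.norm(d);P=np.eye(3)-np.outer(d,d);A=A+P;b=b+P@o
    X=np.linalg.solve(A,b);return X,[np.linalg.norm(np.cross(X-o,d/np.linalg.norm(d))) for o,d in rs]
E
python3 - <<'E'
import pickle,cv2,numpy as np
from h import *
d=pickle.load(open("im0.pkl","rb"))
def crop(n,u,v,w,h,k):
    return cv2.resize(d[n]["color"][v:v+h,u:u+w,::-1],None,fx=k,fy=k,interpolation=cv2.INTER_CUBIC)
a=np.hstack([crop("top",190,215,57,50,7),crop("top",280,203,50,50,7)])
b=np.hstack([crop("side",290,195,57,57,6),crop("side",285,250,57,90,4)[:342]])
b=np.hstack([b,crop("top",370,213,57,57,3).repeat(2,0)[:342]*0])[:, :a.shape[1]]
b=cv2.copyMakeBorder(b,0,0,0,a.shape[1]-b.shape[1],cv2.BORDER_CONSTANT)
cv2.imwrite("pics/crop0.png",np.vstack([a,b])[:600]);print(a.shape,b.shape)
c=d["top"];print("mouth",onz(c,305,228,.125),"stand",onz(c,211,242,.16),"saucer",onz(c,396,241,.01))
print(proj(c,[.161,.63,.23]),proj(d["side"],[.161,.63,.23]))
im=d["top"]["color"]
# saucer white/red mask, flask dark foot mask
hsv=cv2.cvtColor(im,cv2.COLOR_RGB2HSV)
for nm,m in(("red",((hsv[...,0]<12)|(hsv[...,0]>168))&(hsv[...,1]>60)),("dark",hsv[...,2]<60),("brown",(hsv[...,0]>5)&(hsv[...,0]<22)&(hsv[...,1]>120))):
    m=m.astype(np.uint8);m[:150]=0;m[262:]=0;m[:,:190]=0;m[:,425:]=0
    n,l,st,ce=cv2.connectedComponentsWithStats(m)
    print(nm,[(st[i].tolist(),ce[i].round(1).tolist()) for i in range(1,n) if st[i][4]>15])
s=d["top"]["color"][205:275,365:430]
E
```

```text
(350, 749, 3) (342, 749, 3)
mouth [0.52881576 0.00339496 0.125     ] stand [0.48965318 0.22326811 0.16      ] saucer [ 0.504387   -0.23744532  0.01      ]
[  8.1081727  390.87695545] [587.78128291 602.4986817 ]
red [([401, 225, 14, 33, 43], [409.3, 240.5]), ([380, 226, 12, 20, 23], [383.0, 234.3]), ([204, 238, 9, 9, 41], [206.9, 242.2])]
dark [([391, 161, 16, 16, 190], [398.7, 168.7]), ([387, 170, 11, 11, 40], [390.7, 176.0]), ([289, 213, 34, 33, 252], [307.6, 232.8]), ([209, 239, 5, 7, 24], [211.1, 242.5])]
brown [([198, 226, 40, 35, 878], [218.7, 242.0])]
```

View pics/crop0.png

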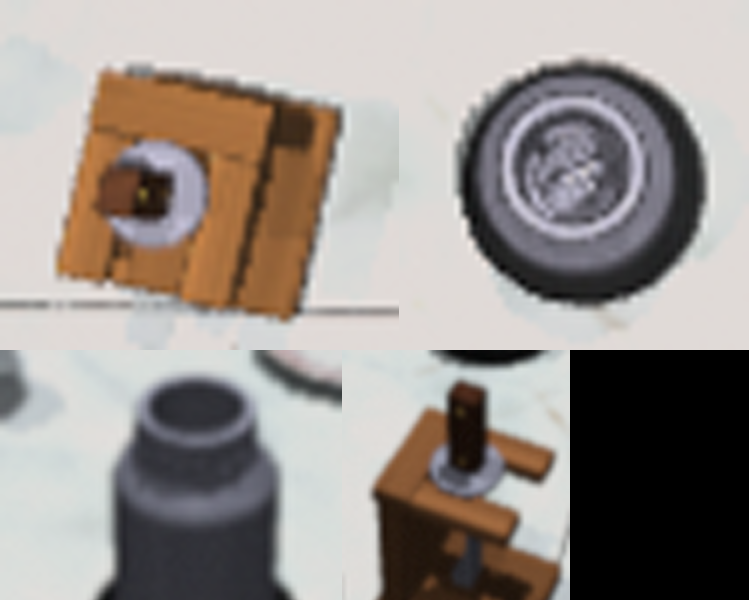

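Run:
```python
import pickle,cv2,numpy as np
from h import *
d=pickle.load(open("im0.pkl","rb"));T=d["top"];S=d["side"]
def crop(n,u,v,w,h,k,lo=0,hi=255):
    a=d[n]["color"][v:v+h,u:u+w,::-1].astype(float)
    a=np.clip((a-lo)/(hi-lo)*255,0,255).astype(np.uint8)
    return cv2.resize(a,None,fx=k,fy=k,interpolation=cv2.INTER_CUBIC)
row1=np.hstack([crop("top",295,217,20,20,19),crop("top",198,230,20,20,19)])
row2=np.hstack([crop("side",310,197,24,11,16,0,120)[:170],crop("side",308,255,24,11,15)[:170]])[:, :760]
if row2.shape[1]<760: row2=cv2.copyMakeBorder(row2,0,0,0,760-row2.shape[1],cv2.BORDER_CONSTANT)
cv2.imwrite("pics/crop1.png",np.vstack([row1,row2])[:600])
hsv=cv2.cvtColor(T["color"],cv2.COLOR_RGB2HSV)
def ell(m,box,nm,z,c=T):
    u0,v0,u1,v1=box;k=np.zeros_like(m,np.uint8);k[v0:v1,u0:u1]=m[v0:v1,u0:u1]
    cs,_=cv2.findContours(k*255,cv2.RETR_EXTERNAL,cv2.CHAIN_APPROX_NONE)
    q=max(cs,key=len);e=cv2.fitEllipse(cv2.convexHull(q)) if len(q)>6 else None
    print(nm,e,onz(c,*e[0],z).round(4))
g=cv2.cvtColor(T["color"],cv2.COLOR_RGB2GRAY)
ell(g>130,(291,213,318,240),"mouth",.125)
ell((hsv[...,0]>105)&(hsv[...,0]<140)&(g>110)|((g>135)&(hsv[...,1]<60)),(200,233,222,252),"disc",.108)
ell((hsv[...,2]<75),(284,205,332,250),"foot",.008)
np.set_printoptions(linewidth=250)
print(g[217:238,294:316]);
print(T["color"][205:275:1,396].sum(1)//3); print(T["color"][240,365:430].sum(1)//3)
gs=cv2.cvtColor(S["color"],cv2.COLOR_RGB2GRAY);print(gs[196:214,308:338])
for X in([.53,.003,.125],[.49,.23,.108],[.49,.23,.16],[.505,-.237,.014]):print(X,proj(T,X),proj(S,X))
```

```text
Traceback (most recent call last):
ValueError: all the input array dimensions except for the concatenation axis must match exactly, but along dimension 0, the array at index 0 has size 170 and the array at index 1 has size 165
```

Run:
```python
import pickle,cv2,numpy as np
from h import *
d=pickle.load(open("im0.pkl","rb"));T=d["top"];S=d["side"]
def crop(n,u,v,w,h,W,H,hi=255):
    a=d[n]["color"][v:v+h,u:u+w,::-1].astype(float)
    return cv2.resize(np.clip(a/hi*255,0,255).astype(np.uint8),(W,H),interpolation=cv2.INTER_CUBIC)
cv2.imwrite("pics/crop1.png",np.vstack([np.hstack([crop("top",295,217,20,20,380,380),crop("top",198,230,20,20,380,380)]),
 np.hstack([crop("side",310,197,24,13,380,200,120),crop("side",303,257,28,15,380,200)])]))
hsv=cv2.cvtColor(T["color"],cv2.COLOR_RGB2HSV)
def ell(m,box,nm,z,c=T):
    u0,v0,u1,v1=box;k=np.zeros(m.shape,np.uint8);k[v0:v1,u0:u1]=m[v0:v1,u0:u1]
    cs,_=cv2.findContours(k*255,cv2.RETR_EXTERNAL,cv2.CHAIN_APPROX_NONE)
    q=max(cs,key=len);e=cv2.fitEllipse(cv2.convexHull(q))
    print(nm,e,onz(c,*e[0],z).round(4))
g=cv2.cvtColor(T["color"],cv2.COLOR_RGB2GRAY)
ell(g>130,(291,213,318,240),"mouth",.125)
ell((g>110)&(hsv[...,1]<70),(200,233,222,252),"disc",.108)
ell((hsv[...,2]<75),(284,205,332,250),"foot",.008)
np.set_printoptions(linewidth=250)
print(g[217:238,294:316])
print(g[210:270,396]); print(g[240,368:426])
gs=cv2.cvtColor(S["color"],cv2.COLOR_RGB2GRAY);print(gs[196:214,308:338])
for X in([.53,.003,.125],[.49,.23,.108],[.49,.23,.16],[.505,-.237,.014]):print(X,proj(T,X),proj(S,X))
```

```text
mouth ((304.62158203125, 226.2839813232422), (19.98950958251953, 20.91388702392578), 66.69112396240234) [0.533  0.0044 0.125 ]
disc ((211.70169067382812, 242.40762329101562), (14.508367538452148, 15.309940338134766), 21.380443572998047) [0.4893 0.2342 0.108 ]
foot ((305.5729064941406, 228.86839294433594), (33.55885314941406, 34.12192153930664), 96.73173522949219) [0.5321 0.0058 0.008 ]
[[ 49  61 108 118 116  94 144 161 180 184 187 190 191 186 173 114 126 121 126 120 106  49]
 [ 53 108 116  95  95 159 192 178 167 135 119 124 141 163 195 183 154 105 127 123 125 107]
 [103 114  96 116 184 187 163 103  95  74  62  62  74  90 118 170 193 169  95 127 124 123]
 [114  93  93 189 192 114  92  61  65  82 101  97  96  58  62  97 138 197 157 109 125 124]
 [116  90 171 195 114  65  67 106 145 148 149 145 129 119  74  77  78 144 193 147 133 125]
 [ 97 116 194 138  66  66  89 146 127 138 126 138 147 105  97  88  86  90 176 190  92 125]
 [103 173 188  80  64  63  73 110  95 145 142 138 145 140  92  84  85  92 112 199 129 133]
 [ 98 198 152  64  66  81  52  92 138 143 125 151 121 145  86  87  80  91 
[... 3498 characters left out ...]
87 148 187 207 214 217]
 [222 212 173 116  71  56  53  51  54  56  57  61  66  70  72  69  68  66  58  53  51  53  54  55  71 115 156 193 213 218]
 [217 194 142 100  67  56  54  53  55  56  55  54  55  54  51  54  53  50  52  52  52  58  60  59  66  93 125 170 207 218]
 [208 169 119  95  70  56  50  52  53  57  54  54  56  55  55  57  54  51  53  56  56  57  59  62  73  91 111 146 189 214]]
[0.53, 0.003, 0.125] [305.17285952 227.51766702] [323.11728933 203.25326357]
[0.49, 0.23, 0.108] [213.39396271 242.16777446] [315.98322463 276.09765294]
[0.49, 0.23, 0.16] [208.16460193 241.79387041] [315.91269726 257.30468241]
[0.505, -0.237, 0.014] [396.08835908 240.73728661] [348.24705569 190.19083107]
```

View pics/crop1.png

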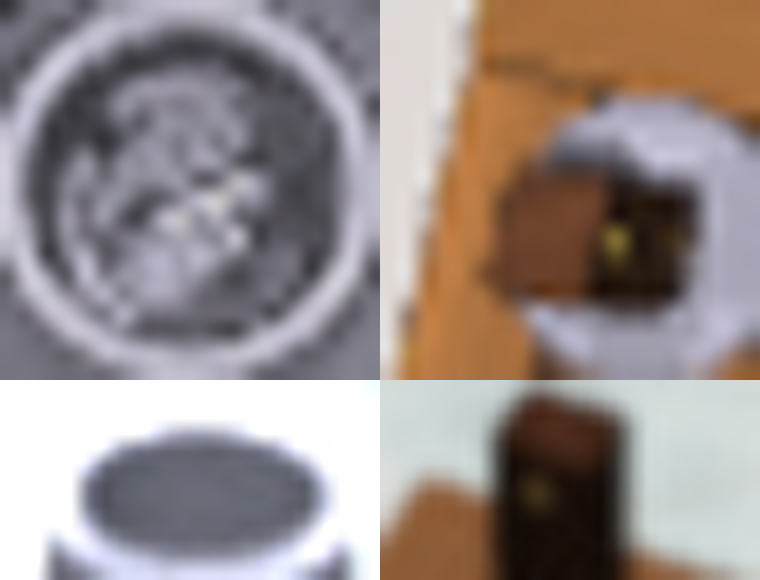

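Crop 1 shows the loop as a bright line in the mouth, running about 26° up to the right, which puts the basket's yaw near 26° modulo 180°. The handle's long side points about 15° clockwise of world x. Next I'll work out the approach.

```bash
cat >> h.py <<'E'
from scipy.spatial.transform import Rotation as Ro
def target(yaw): # tool y down, jaw axis (tool z) at world yaw [deg]
    a=np.radians(yaw);z=np.array([np.cos(a),np.sin(a),0]);y=np.array([0,0,-1.]);x=np.cross(y,z)
    return Ro.from_matrix(np.c_[x,y,z])
def delta(s,pos,yaw):
    C=Ro.from_rotvec(s["orientation"]);d=C.inv().apply(np.array(pos)-s["tool_pos"])*100
    w=(C.inv()*target(yaw)).as_rotvec()
    z=C.as_matrix()[:,2];print("jaw yaw %.1f tilt %.2f"%(np.degrees(np.arctan2(z[1],z[0])),np.degrees(np.arccos(-C.as_matrix()[2,1]))))
    print("shift cm",d.round(2),"rot",w.round(3));return d,w
E
python3 - <<'E'
from bench import r
from h import *
s=r.state();print(Ro.from_rotvec(s["orientation"]).as_matrix().round(3))
for y in(75,-105):delta(s,[.49,.2335,.23],y)
E
```

```text
[[ 0.969 -0.     0.248]
 [-0.248 -0.001  0.969]
 [ 0.    -1.    -0.001]]
jaw yaw 75.6 tilt 0.08
shift cm [ 41.67   0.1  -30.18] rot [0.001 0.011 0.   ]
jaw yaw 75.6 tilt 0.08
shift cm [ 41.67   0.1  -30.18] rot [ 0.000e+00 -3.131e+00 -2.000e-03]
```

Call:
play_rows --motion '[{"tx":2.6,"tz":-1.9,"hand":0},{"tx":2.6,"tz":-1.9},{"tx":2.6,"tz":-1.9},{"tx":2.6,"tz":-1.9},{"tx":2.6,"tz":-1.9},{"tx":2.6,"tz":-1.9},{"tx":2.6,"tz":-1.9},{"tx":2.6,"tz":-1.9},{"tx":2.6,"tz":-1.9},{"tx":2.6,"tz":-1.9},{"tx":2.6,"tz":-1.9},{"tx":2.6,"tz":-1.9}]' --grip_force 60

```text
validation failed for argument at $.mo...
```

Run:
```python
from bench import r
from h import *
s=r.state();print(s["time"],s["tool_pos"],s["joint_positions"].round(2))
delta(s,[.49,.2335,.23],75)
```

```text
0.1 [0.16124813 0.62928173 0.23051975] [-1.42  0.33  0.04  1.47 -0.01  1.34 -0.06]
jaw yaw 75.6 tilt 0.08
shift cm [ 41.67   0.1  -30.18] rot [0.001 0.011 0.   ]
```

Call:
play_rows --motion '[{"tx":2.6,"ty":0,"tz":-1.9,"ax":0,"ay":0,"az":0,"hand":0},{"tx":2.6,"ty":0,"tz":-1.9,"ax":0,"ay":0,"az":0,"hand":0},{"tx":2.6,"ty":0,"tz":-1.9,"ax":0,"ay":0,"az":0,"hand":0},{"tx":2.6,"ty":0,"tz":-1.9,"ax":0,"ay":0,"az":0,"hand":0},{"tx":2.6,"ty":0,"tz":-1.9,"ax":0,"ay":0,"az":0,"hand":0},{"tx":2.6,"ty":0,"tz":-1.9,"ax":0,"ay":0,"az":0,"hand":0},{"tx":2.6,"ty":0,"tz":-1.9,"ax":0,"ay":0,"az":0,"hand":0},{"tx":2.6,"ty":0,"tz":-1.9,"ax":0,"ay":0,"az":0,"hand":0},{"tx":2.6,"ty":0,"tz":-1.9,"ax":0,"ay":0,"az":0,"hand":0},{"tx":2.6,"ty":0,"tz":-1.9,"ax":0,"ay":0,"az":0,"hand":0},{"tx":2.6,"ty":0,"tz":-1.9,"ax":0,"ay":0,"az":0,"hand":0},{"tx":2.6,"ty":0,"tz":-1.9,"ax":0,"ay":0,"az":0,"hand":0}]' --grip_force 60

```text
time: 1.3
tool_pos: [0.4104, 0.3211, 0.2254]
orientation: [-1.571, 0.194, -0.186]
ft_force: [0.8, 0.1, -0.2]
finger_gap: 0.0852
```

```bash
cat > d.py <<'E'
import sys
from bench import r
from h import *
s=r.state();print("t",s["time"].__round__(2),"pos",s["tool_pos"].round(4),"q7 %.2f"%s["joint_positions"][6],"F",s["ft_force"].round(2),"M",s["torque"].round(3),"gap",round(s["finger_gap"],4))
a=[float(x) for x in sys.argv[1:]]
if a: delta(s,a[:3],a[3])
E
python3 d.py .49 .2335 .23 75
```

```text
t 1.3 pos [0.4104 0.3211 0.2254] q7 0.60 F [ 0.8   0.07 -0.23] M [-0.01  -0.017  0.028] gap 0.0852
jaw yaw 76.2 tilt 0.60
shift cm [ 9.82 -0.44 -6.61] rot [ 0.01   0.021 -0.004]
```

Call:
play_rows --motion '[{"tx":2,"ty":-0.1,"tz":-1.3,"ax":0,"ay":0.005,"az":0,"hand":0},{"tx":2,"ty":-0.1,"tz":-1.3,"ax":0.002,"ay":0.005,"az":0,"hand":0},{"tx":2,"ty":-0.1,"tz":-1.3,"ax":0.002,"ay":0.005,"az":0,"hand":0},{"tx":2,"ty":-0.1,"tz":-1.3,"ax":0.002,"ay":0.005,"az":0,"hand":0},{"tx":1.8,"ty":-0.1,"tz":-1.3,"ax":0.002,"ay":0,"az":0,"hand":0},{"tx":0,"ty":0,"tz":0,"ax":0,"ay":0,"az":0,"hand":0}]'

```text
time: 1.9
tool_pos: [0.4937, 0.2238, 0.2291]
orientation: [-1.564, 0.216, -0.208]
ft_force: [0.4, 0.1, 0.3]
finger_gap: 0.0853
```

```bash
python3 d.py .49 .2335 .122 75
```

```text
t 1.9 pos [0.4937 0.2238 0.2291] q7 0.84 F [0.43 0.07 0.3 ] M [-0.067  0.034 -0.001] gap 0.0853
jaw yaw 74.5 tilt 0.38
shift cm [-0.57 10.71  0.89] rot [ 0.005 -0.008 -0.005]
```

Call:
play_rows --motion '[{"tx":-0.55,"ty":1,"tz":0.9,"ax":0.005,"ay":-0.008,"az":-0.005,"hand":0},{"tx":0,"ty":2,"tz":0,"ax":0,"ay":0,"az":0,"hand":0},{"tx":0,"ty":2,"tz":0,"ax":0,"ay":0,"az":0,"hand":0},{"tx":0,"ty":2,"tz":0,"ax":0,"ay":0,"az":0,"hand":0},{"tx":0,"ty":0,"tz":0,"ax":0,"ay":0,"az":0,"hand":0}]'

```text
time: 2.4
tool_pos: [0.4859, 0.2408, 0.1533]
orientation: [-1.56, 0.201, -0.198]
ft_force: [-1.0, -1.1, 0.5]
finger_gap: 0.0855
```

```bash
python3 d.py .49 .2335 .122 75
python3 - <<'E'
from bench import r
import cv2,numpy as np,pickle
d={n:r.get_image(n) for n in("side","top")};pickle.dump(d,open("im1.pkl","wb"))
a=cv2.resize(d["side"]["color"][215:340,250:390,::-1],None,fx=4,fy=4,interpolation=cv2.INTER_CUBIC)
cv2.imwrite("pics/g1.png",a)
E
```

```text
t 2.4 pos [0.4859 0.2408 0.1533] q7 0.84 F [-0.95 -1.1   0.49] M [ 0.006 -0.007 -0.037] gap 0.0855
jaw yaw 75.4 tilt 0.14
shift cm [ 0.58  3.13 -0.61] rot [-0.002  0.008 -0.002]
```

View pics/g1.png

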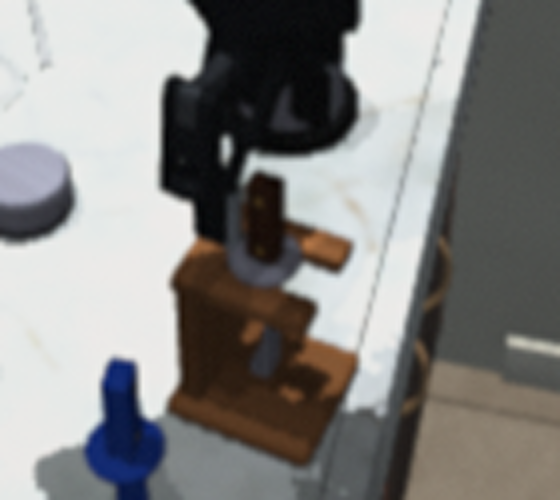

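Call:
play_rows --motion '[{"tx":0.4,"ty":0,"tz":-0.55,"ax":0,"ay":0.005,"az":0,"hand":0},{"tx":0,"ty":0,"tz":0,"ax":0,"ay":0,"az":0,"hand":0},{"tx":0,"ty":1,"tz":0,"ax":0,"ay":0,"az":0,"hand":0},{"tx":0,"ty":1,"tz":0,"ax":0,"ay":0,"az":0,"hand":0},{"tx":0,"ty":0.9,"tz":0,"ax":0,"ay":0,"az":0,"hand":0},{"tx":0,"ty":0,"tz":0,"ax":0,"ay":0,"az":0,"hand":0},{"tx":0,"ty":0,"tz":0,"ax":0,"ay":0,"az":0,"hand":0}]'

```text
time: 3.2
tool_pos: [0.4914, 0.236, 0.1274]
orientation: [-1.554, 0.2, -0.207]
ft_force: [0.2, -0.2, 0.7]
finger_gap: 0.0854
```

```bash
python3 d.py .49 .2335 .122 75
```

```text
t 3.2 pos [0.4914 0.236  0.1274] q7 0.86 F [ 0.17 -0.24  0.72] M [-0.029  0.027 -0.074] gap 0.0854
jaw yaw 75.1 tilt 0.51
shift cm [-0.07  0.54 -0.29] rot [-0.008  0.002  0.003]
```

Close enough to grip, so I'll close while correcting.

Call:
play_rows --motion '[{"tx":-0.07,"ty":0.3,"tz":-0.25,"ax":-0.008,"ay":0,"az":0.003,"hand":120},{"tx":0,"ty":0,"tz":0,"ax":0,"ay":0,"az":0,"hand":255},{"tx":0,"ty":0,"tz":0,"ax":0,"ay":0,"az":0,"hand":255},{"tx":0,"ty":0,"tz":0,"ax":0,"ay":0,"az":0,"hand":255},{"tx":0,"ty":0,"tz":0,"ax":0,"ay":0,"az":0,"hand":255},{"tx":0,"ty":0,"tz":0,"ax":0,"ay":0,"az":0,"hand":255},{"tx":0,"ty":0,"tz":0,"ax":0,"ay":0,"az":0,"hand":255},{"tx":0,"ty":0,"tz":0,"ax":0,"ay":0,"az":0,"hand":255}]' --grip_force 60

```text
time: 4.0
tool_pos: [0.4903, 0.2339, 0.1248]
orientation: [-1.561, 0.203, -0.204]
ft_force: [0.2, -0.5, -0.7]
finger_gap: 0.0132
```

```bash
python3 d.py .49 .2335 .122 75
```

```text
t 4.0 pos [0.4903 0.2339 0.1248] q7 0.86 F [ 0.18 -0.48 -0.67] M [ 0.054  0.018 -0.019] gap 0.0132
jaw yaw 75.1 tilt 0.04
shift cm [-0.02  0.28 -0.04] rot [-0.     0.003  0.001]
```

Call:
play_rows --motion '[{"tx":0,"ty":-1,"tz":0,"ax":0,"ay":0,"az":0,"hand":255},{"tx":0,"ty":-2,"tz":0,"ax":0,"ay":0,"az":0,"hand":255},{"tx":0,"ty":-2,"tz":0,"ax":0,"ay":0,"az":0,"hand":255},{"tx":0,"ty":-2,"tz":0,"ax":0,"ay":0,"az":0,"hand":255},{"tx":0,"ty":-2,"tz":0,"ax":0,"ay":0,"az":0,"hand":255},{"tx":0,"ty":-2,"tz":0,"ax":0,"ay":0,"az":0,"hand":255},{"tx":0,"ty":-2,"tz":0,"ax":0,"ay":0,"az":0,"hand":255},{"tx":0,"ty":-2,"tz":0,"ax":0,"ay":0,"az":0,"hand":255},{"tx":0,"ty":-1,"tz":0,"ax":0,"ay":0,"az":0,"hand":255},{"tx":0,"ty":0,"tz":0,"ax":0,"ay":0,"az":0,"hand":255},{"tx":0,"ty":0,"tz":0,"ax":0,"ay":0,"az":0,"hand":255}]'

```text
time: 5.1
tool_pos: [0.4894, 0.2326, 0.2961]
orientation: [-1.561, 0.204, -0.206]
ft_force: [-0.0, 0.4, -2.0]
finger_gap: 0.0132
```

```bash
python3 d.py .49 .2335 .29 75
python3 - <<'E'
from bench import r
import cv2,numpy as np,pickle
from h import *
d={n:r.get_image(n) for n in("side","top")};pickle.dump(d,open("im2.pkl","wb"))
s=r.state();p=s["tool_pos"]-[0,0,.0208]
for z in(0,-.08):print(proj(d["side"],p+[0,0,z]))
u,v=proj(d["side"],p+[0,0,-.06]).astype(int);print(u,v)
a=cv2.resize(d["side"]["color"][v-40:v+30,u-40:u+40,::-1],None,fx=8,fy=8,interpolation=cv2.INTER_CUBIC)
cv2.imwrite("pics/g2.png",a)
E
```

```text
t 5.1 pos [0.4894 0.2326 0.2961] q7 0.81 F [-0.03  0.39 -1.98] M [-0.018  0.013 -0.01 ] gap 0.0132
jaw yaw 75.1 tilt 0.07
shift cm [0.03 0.61 0.1 ] rot [-0.001  0.001  0.001]
[315.75728632 210.8046245 ]
[315.88361606 244.79280456]
315 236
```

View pics/g2.png

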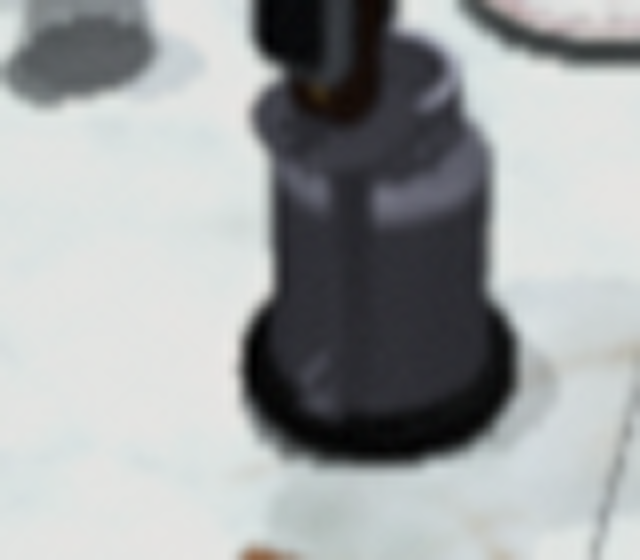

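Crop g2 shows the strip at crop x≈345 and the lip at (318,380), left of the axis. So the lip points to world +x and hook yaw = jaw yaw − 90°. Next I'll refine the loop's yaw.

Run:
```python
import pickle
from h import *
d=pickle.load(open("im0.pkl","rb"));T=d["top"]
c=proj(T,[.5325,.0045,.0775]);print(c, proj(T,[.5325,.0045,.125]),proj(T,[.5325,.0045,.05]))
g=cv2.cvtColor(T["color"],cv2.COLOR_RGB2GRAY).astype(float)
for th in(150,160,165):
  for R in(3,4,5,6):
    v,u=np.mgrid[0:400,0:640];m=(np.hypot(u-c[0],v-c[1])<R)&(g>th)
    w=(g-th)[m];X=np.c_[u[m]-np.average(u[m],weights=w),-(v[m]-np.average(v[m],weights=w))]
    C=(X*w[:,None]).T@X;e,V=np.linalg.eigh(C);print(th,R,m.sum(),"line deg",np.degrees(np.arctan2(V[1,1],V[0,1]))%180, "ratio",(e[1]/e[0]).round(1))
im=T["color"][216:240,293:317,::-1]
a=cv2.resize(im,(576,576),interpolation=cv2.INTER_LANCZOS4);cv2.imwrite("pics/loop.png",a)
```

```text
[305.21309273 227.45064049] [304.58118503 226.48055784] [305.55544233 227.97620367]
150 3 15 line deg 51.776263285359775 ratio 1.7
150 4 20 line deg 52.58584715645225 ratio 2.1
150 5 23 line deg 49.74091885469547 ratio 3.1
150 6 25 line deg 52.439188826822516 ratio 3.9
160 3 9 line deg 45.62804416815773 ratio 1.5
160 4 10 line deg 42.26089439553769 ratio 2.4
160 5 11 line deg 46.63950430379105 ratio 3.3
160 6 12 line deg 49.61987647498766 ratio 3.8
165 3 9 line deg 54.024329568849566 ratio 1.5
165 4 10 line deg 44.79235345084416 ratio 2.2
165 5 11 line deg 47.87383793717654 ratio 3.3
165 6 12 line deg 49.416673221983686 ratio 3.5
```

View pics/loop.png

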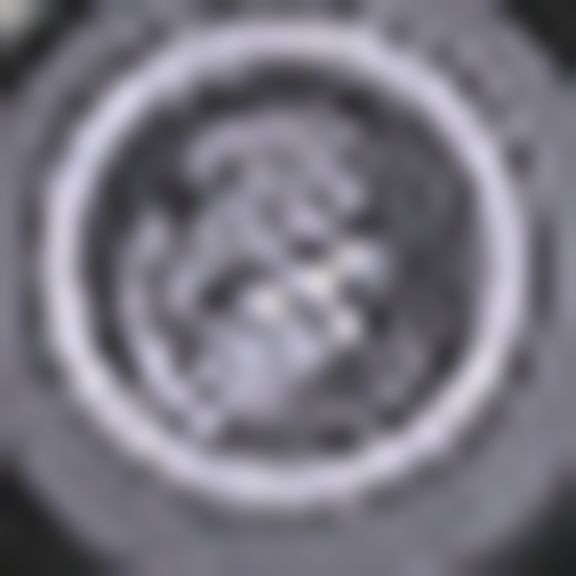

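Call:
play_rows --motion '[{"tx":0,"ty":0,"tz":0,"ax":0,"ay":0.14,"az":0,"hand":255},{"tx":0,"ty":0,"tz":0,"ax":0,"ay":0.14,"az":0,"hand":255},{"tx":0,"ty":0,"tz":0,"ax":0,"ay":0.14,"az":0,"hand":255},{"tx":0,"ty":0,"tz":0,"ax":0,"ay":0.14,"az":0,"hand":255},{"tx":0,"ty":0,"tz":0,"ax":0,"ay":0.14,"az":0,"hand":255},{"tx":0,"ty":0,"tz":0,"ax":0,"ay":0.14,"az":0,"hand":255},{"tx":0,"ty":0,"tz":0,"ax":0,"ay":0.14,"az":0,"hand":255},{"tx":0,"ty":0,"tz":0,"ax":0,"ay":0.14,"az":0,"hand":255},{"tx":0,"ty":0,"tz":0,"ax":0,"ay":0.14,"az":0,"hand":255},{"tx":0,"ty":0,"tz":0,"ax":0,"ay":0.14,"az":0,"hand":255},{"tx":0,"ty":0,"tz":0,"ax":0,"ay":0.14,"az":0,"hand":255},{"tx":0,"ty":0,"tz":0,"ax":0,"ay":0.14,"az":0,"hand":255}]'

```text
time: 6.4
tool_pos: [0.4844, 0.2299, 0.282]
orientation: [-0.993, 1.526, -1.531]
ft_force: [-0.6, 0.1, -0.8]
finger_gap: 0.0132
```

```bash
python3 d.py .5413 .0092 .29 -62
```

```text
t 6.4 pos [0.4844 0.2299 0.282 ] q7 -0.93 F [-0.63  0.09 -0.85] M [-0.006 -0.038 -0.028] gap 0.0132
jaw yaw -25.0 tilt 1.23
shift cm [17.62 -0.59 14.48] rot [0.003 0.646 0.022]
```

Call:
play_rows --motion '[{"tx":0,"ty":-0.15,"tz":0,"ax":0,"ay":0.13,"az":0.005,"hand":255},{"tx":0,"ty":-0.15,"tz":0,"ax":0,"ay":0.13,"az":0.005,"hand":255},{"tx":0,"ty":-0.15,"tz":0,"ax":0,"ay":0.13,"az":0.005,"hand":255},{"tx":0,"ty":-0.15,"tz":0,"ax":0,"ay":0.13,"az":0.005,"hand":255},{"tx":0,"ty":-0.15,"tz":0,"ax":0,"ay":0.1,"az":0,"hand":255},{"tx":0.7,"ty":0,"tz":3,"ax":0,"ay":0,"az":0,"hand":255},{"tx":0.7,"ty":0,"tz":3,"ax":0,"ay":0,"az":0,"hand":255},{"tx":0.7,"ty":0,"tz":3,"ax":0,"ay":0,"az":0,"hand":255},{"tx":0.7,"ty":0,"tz":3,"ax":0,"ay":0,"az":0,"hand":255},{"tx":0.7,"ty":0,"tz":3,"ax":0,"ay":0,"az":0,"hand":255},{"tx":0.7,"ty":0,"tz":3,"ax":0,"ay":0,"az":0,"hand":255},{"tx":0,"ty":0,"tz":0,"ax":0,"ay":0,"az":0,"hand":255}]'

```text
time: 7.6
tool_pos: [0.5268, 0.0439, 0.2771]
orientation: [-0.507, 1.954, -1.963]
ft_force: [-0.1, 0.2, -0.8]
finger_gap: 0.0133
```

```bash
python3 d.py .5413 .0092 .29 -62
```

```text
t 7.6 pos [0.5268 0.0439 0.2771] q7 -1.21 F [-0.1   0.17 -0.84] M [0.027 0.038 0.032] gap 0.0133
jaw yaw -62.2 tilt 1.29
shift cm [ 0.36 -1.28  3.75] rot [ 0.001 -0.003  0.022]
```

Call:
play_rows --motion '[{"tx":0.1,"ty":0,"tz":1.2,"ax":0,"ay":0,"az":0.02,"hand":255},{"tx":0.1,"ty":0,"tz":1.2,"ax":0,"ay":0,"az":0,"hand":255},{"tx":0.1,"ty":0,"tz":0.9,"ax":0,"ay":0,"az":0,"hand":255},{"tx":0,"ty":0,"tz":0,"ax":0,"ay":0,"az":0,"hand":255},{"tx":0,"ty":0,"tz":0,"ax":0,"ay":0,"az":0,"hand":255}]'

```text
time: 8.1
tool_pos: [0.5396, 0.0117, 0.2751]
orientation: [-0.488, 1.952, -1.951]
ft_force: [-0.7, -0.0, -0.4]
finger_gap: 0.0133
```

```bash
python3 d.py .5413 .0092 .29 -62
```

```text
t 8.1 pos [0.5396 0.0117 0.2751] q7 -1.13 F [-0.71 -0.   -0.42] M [-0.033  0.026  0.048] gap 0.0133
jaw yaw -62.1 tilt 0.22
shift cm [-0.03 -1.49  0.3 ] rot [ 0.001 -0.002  0.004]
```

Call:
play_rows --motion '[{"tx":0,"ty":0,"tz":0.25,"ax":0,"ay":0,"az":0.004,"hand":255},{"tx":0,"ty":1,"tz":0,"ax":0,"ay":0,"az":0,"hand":255},{"tx":0,"ty":1,"tz":0,"ax":0,"ay":0,"az":0,"hand":255},{"tx":0,"ty":1,"tz":0,"ax":0,"ay":0,"az":0,"hand":255},{"tx":0,"ty":0.6,"tz":0,"ax":0,"ay":0,"az":0,"hand":255},{"tx":0,"ty":0,"tz":0,"ax":0,"ay":0,"az":0,"hand":255},{"tx":0,"ty":0,"tz":0,"ax":0,"ay":0,"az":0,"hand":255}]'

```text
time: 8.8
tool_pos: [0.54, 0.0118, 0.2345]
orientation: [-0.489, 1.95, -1.947]
ft_force: [-0.0, 0.5, -1.0]
finger_gap: 0.0135
```

```bash
python3 d.py .5413 .0092 .19 -62;  python3 - <<'E'
from bench import r
from h import *
c=r.get_image("side");s=r.state();R=Ro.from_rotvec(s["orientation"]).as_matrix()
hx,hy=R[:,0],R[:,2];o=s["tool_pos"]-[0,0,.0208]
k=8;u0,v0=285,165
a=cv2.resize(c["color"][v0:v0+70,u0:u0+75,::-1],None,fx=k,fy=k,interpolation=cv2.INTER_CUBIC)
for n,p in(("foot",o-[0,0,.077]),("footend",o+hx*.0055-[0,0,.08]),("strip",o-hx*.0055-[0,0,.04]),("mouth",np.array([.5325,.0045,.125]))):
    print(n,((proj(c,p)-[u0,v0]+.5)*k).round(1))
cv2.imwrite("pics/g3.png",a)
E
```

```text
t 8.8 pos [0.54   0.0118 0.2345] q7 -1.11 F [-0.03  0.47 -1.02] M [ 0.036 -0.087  0.044] gap 0.0135
jaw yaw -61.9 tilt 0.15
shift cm [-0.    4.45  0.3 ] rot [0.002 0.001 0.001]
foot [271.3 290.5]
footend [288.5 295.9]
strip [253.8 192.9]
mouth [300.  311.6]
```

View pics/g3.png

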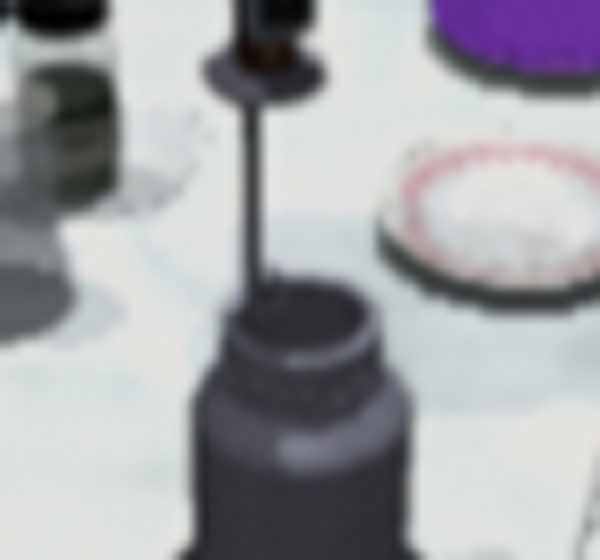

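Relative to the mouth, the strip sits about 2 mm farther back (crop u≈252, predicted 258) and the mouth is at (303,316). I'll shift +2 mm along hook x and descend partway.

Call:
play_rows --motion '[{"tx":0.15,"ty":0,"tz":0.15,"ax":0.002,"ay":0,"az":0,"hand":255},{"tx":0,"ty":0,"tz":0,"ax":0,"ay":0,"az":0,"hand":255},{"tx":0,"ty":0.8,"tz":0,"ax":0,"ay":0,"az":0,"hand":255},{"tx":0,"ty":0.8,"tz":0,"ax":0,"ay":0,"az":0,"hand":255},{"tx":0,"ty":0.8,"tz":0,"ax":0,"ay":0,"az":0,"hand":255},{"tx":0,"ty":0.8,"tz":0,"ax":0,"ay":0,"az":0,"hand":255},{"tx":0,"ty":0.8,"tz":0,"ax":0,"ay":0,"az":0,"hand":255},{"tx":0,"ty":0,"tz":0,"ax":0,"ay":0,"az":0,"hand":255},{"tx":0,"ty":0,"tz":0,"ax":0,"ay":0,"az":0,"hand":255}]'

```text
time: 9.75
tool_pos: [0.5393, 0.0095, 0.191]
orientation: [-0.488, 1.948, -1.948]
ft_force: [0.1, -0.2, -0.5]
finger_gap: 0.0133
```

```bash
python3 d.py .5400 .0096 .1563 -62
```

```text
t 9.75 pos [0.5393 0.0095 0.191 ] q7 -1.08 F [ 0.15 -0.2  -0.52] M [ 0.01  -0.022 -0.009] gap 0.0133
jaw yaw -61.9 tilt 0.07
shift cm [-0.07  3.47  0.02] rot [-0.     0.001  0.001]
```

Call:
play_rows --motion '[{"tx":0,"ty":0.5,"tz":0,"ax":0,"ay":0,"az":0,"hand":255},{"tx":0,"ty":0.3,"tz":0,"ax":0,"ay":0,"az":0,"hand":255},{"tx":0,"ty":0.2,"tz":0,"ax":0,"ay":0,"az":0,"hand":255},{"tx":0,"ty":0.2,"tz":0,"ax":0,"ay":0,"az":0,"hand":255},{"tx":0,"ty":0.2,"tz":0,"ax":0,"ay":0,"az":0,"hand":255},{"tx":0,"ty":0.2,"tz":0,"ax":0,"ay":0,"az":0,"hand":255},{"tx":0,"ty":0.2,"tz":0,"ax":0,"ay":0,"az":0,"hand":255}]'

```text
time: 10.45
tool_pos: [0.54, 0.0096, 0.1725]
orientation: [-0.486, 1.947, -1.948]
ft_force: [0.1, 0.1, -1.4]
finger_gap: 0.0133
```

```bash
python3 d.py .5400 .0096 .1563 -62
```

```text
t 10.45 pos [0.54   0.0096 0.1725] q7 -1.07 F [ 0.14  0.07 -1.39] M [0.019 0.023 0.033] gap 0.0133
jaw yaw -61.9 tilt 0.04
shift cm [ 0.    1.62 -0.  ] rot [-0.     0.001 -0.001]
```

Call:
play_rows --motion '[{"tx":0,"ty":0.25,"tz":0,"ax":0,"ay":0,"az":0,"hand":255},{"tx":0,"ty":0.25,"tz":0,"ax":0,"ay":0,"az":0,"hand":255},{"tx":0,"ty":0.25,"tz":0,"ax":0,"ay":0,"az":0,"hand":255},{"tx":0,"ty":0.25,"tz":0,"ax":0,"ay":0,"az":0,"hand":255},{"tx":0,"ty":0.25,"tz":0,"ax":0,"ay":0,"az":0,"hand":255},{"tx":0,"ty":0.25,"tz":0,"ax":0,"ay":0,"az":0,"hand":255},{"tx":0,"ty":0,"tz":0,"ax":0,"ay":0,"az":0,"hand":255}]'

```text
time: 11.15
tool_pos: [0.5403, 0.0096, 0.1564]
orientation: [-0.486, 1.947, -1.947]
ft_force: [-0.6, 0.5, 2.7]
finger_gap: 0.0133
```

```bash
python3 d.py .5330 .0050 .1563 -62
```

```text
t 11.15 pos [0.5403 0.0096 0.1564] q7 -1.06 F [-0.61  0.47  2.75] M [-0.005  0.303 -0.021] gap 0.0133
jaw yaw -61.9 tilt 0.07
shift cm [0.86 0.01 0.06] rot [-0.001  0.001 -0.001]
```

The foot's back edge grazes the bayonet ring, so I'll raise about 3 mm and slide the foot under the loop.

Call:
play_rows --motion '[{"tx":0,"ty":-0.25,"tz":0,"ax":0,"ay":0,"az":0,"hand":255},{"tx":0.1,"ty":0,"tz":0,"ax":0,"ay":0,"az":0,"hand":255},{"tx":0.15,"ty":0,"tz":0,"ax":0,"ay":0,"az":0,"hand":255},{"tx":0.15,"ty":0,"tz":0,"ax":0,"ay":0,"az":0,"hand":255},{"tx":0.15,"ty":0,"tz":0,"ax":0,"ay":0,"az":0,"hand":255},{"tx":0,"ty":0,"tz":0,"ax":0,"ay":0,"az":0,"hand":255}]'

```text
time: 11.75
tool_pos: [0.5347, 0.0066, 0.1589]
orientation: [-0.486, 1.947, -1.948]
ft_force: [-0.2, 0.2, -0.7]
finger_gap: 0.0133
```

```bash
python3 d.py .5330 .0050 .1593 -62
```

```text
t 11.75 pos [0.5347 0.0066 0.1589] q7 -1.07 F [-0.18  0.19 -0.7 ] M [0.021 0.063 0.025] gap 0.0133
jaw yaw -61.9 tilt 0.05
shift cm [ 0.23 -0.04  0.07] rot [-0.     0.001 -0.001]
```

Call:
play_rows --motion '[{"tx":0.1,"ty":0,"tz":0,"ax":0,"ay":0,"az":0,"hand":255},{"tx":0.1,"ty":0,"tz":0,"ax":0,"ay":0,"az":0,"hand":255},{"tx":0.1,"ty":0,"tz":0,"ax":0,"ay":0,"az":0,"hand":255},{"tx":0,"ty":0,"tz":0,"ax":0,"ay":0,"az":0,"hand":255}]'

```text
time: 12.15
tool_pos: [0.5317, 0.0051, 0.1589]
orientation: [-0.486, 1.947, -1.948]
ft_force: [-0.4, 0.2, -1.4]
finger_gap: 0.0131
```

```bash
python3 d.py .5330 .0050 .1593 -62
```

```text
t 12.15 pos [0.5317 0.0051 0.1589] q7 -1.07 F [-0.43  0.25 -1.4 ] M [-0.032 -0.077  0.032] gap 0.0131
jaw yaw -61.9 tilt 0.04
shift cm [-0.11 -0.04  0.07] rot [-0.     0.001 -0.001]
```

Call:
play_rows --motion '[{"tx":0.1,"ty":0,"tz":0,"ax":0,"ay":0,"az":0,"hand":255},{"tx":0.1,"ty":0,"tz":0,"ax":0,"ay":0,"az":0,"hand":255},{"tx":0,"ty":0,"tz":0,"ax":0,"ay":0,"az":0,"hand":255}]'

```text
time: 12.45
tool_pos: [0.5299, 0.0041, 0.1589]
orientation: [-0.486, 1.947, -1.948]
ft_force: [0.3, -0.2, -1.1]
finger_gap: 0.0133
```

```bash
python3 d.py .5330 .0050 .1593 -62
```

```text
t 12.45 pos [0.5299 0.0041 0.1589] q7 -1.07 F [ 0.25 -0.15 -1.13] M [ 0.016  0.052 -0.025] gap 0.0133
jaw yaw -61.9 tilt 0.05
shift cm [-0.32 -0.04  0.07] rot [-0.     0.001 -0.001]
```

Call:
play_rows --motion '[{"tx":0.1,"ty":0,"tz":0,"ax":0,"ay":0,"az":0,"hand":255},{"tx":0.1,"ty":0,"tz":0,"ax":0,"ay":0,"az":0,"hand":255},{"tx":0,"ty":0,"tz":0,"ax":0,"ay":0,"az":0,"hand":255}]'

```text
time: 12.75
tool_pos: [0.5284, 0.0033, 0.1592]
orientation: [-0.485, 1.947, -1.947]
ft_force: [0.8, 0.6, -1.9]
finger_gap: 0.0131
```

```bash
python3 d.py .5330 .0050 .1593 -62
```

```text
t 12.75 pos [0.5284 0.0033 0.1592] q7 -1.07 F [ 0.83  0.58 -1.87] M [ 0.055 -0.151 -0.028] gap 0.0131
jaw yaw -61.9 tilt 0.11
shift cm [-0.48 -0.01  0.06] rot [-0.001  0.001 -0.002]
```

Call:
play_rows --motion '[{"tx":0.1,"ty":0,"tz":0,"ax":0,"ay":0,"az":0,"hand":255},{"tx":0.1,"ty":0,"tz":0,"ax":0,"ay":0,"az":0,"hand":255}]'

```text
time: 12.95
tool_pos: [0.5271, 0.0027, 0.1594]
orientation: [-0.484, 1.946, -1.946]
ft_force: [1.9, 1.1, -1.2]
finger_gap: 0.0132
```

```bash
python3 d.py .5330 .0050 .1593 -62
```

```text
t 12.95 pos [0.5271 0.0027 0.1594] q7 -1.07 F [ 1.88  1.06 -1.2 ] M [ 0.42  -0.543 -0.006] gap 0.0132
jaw yaw -61.9 tilt 0.18
shift cm [-0.63  0.01  0.07] rot [-0.001  0.001 -0.003]
```

Call:
play_rows --motion '[{"tx":-0.2,"ty":0,"tz":0,"ax":0,"ay":0,"az":-0.003,"hand":255},{"tx":0,"ty":0,"tz":0,"ax":0,"ay":0,"az":0,"hand":255}]'

```text
time: 13.15
tool_pos: [0.5286, 0.0037, 0.1594]
orientation: [-0.488, 1.947, -1.948]
ft_force: [-0.4, -0.4, -1.4]
finger_gap: 0.0131
```

```bash
python3 d.py .5296 .0039 .1593 -62
```

```text
t 13.15 pos [0.5286 0.0037 0.1594] q7 -1.07 F [-0.43 -0.36 -1.44] M [-0.014 -0.014  0.003] gap 0.0131
jaw yaw -61.9 tilt 0.05
shift cm [-0.1   0.01  0.03] rot [-0.001  0.002  0.001]
```

Call:
play_rows --motion '[{"tx":-0.09,"ty":0,"tz":0,"ax":0,"ay":0,"az":0,"hand":255},{"tx":0,"ty":-0.15,"tz":0,"ax":0,"ay":0,"az":0,"hand":255},{"tx":0,"ty":-0.1,"tz":0,"ax":0,"ay":0,"az":0,"hand":255},{"tx":0,"ty":-0.1,"tz":0,"ax":0,"ay":0,"az":0,"hand":255},{"tx":0,"ty":-0.1,"tz":0,"ax":0,"ay":0,"az":0,"hand":255},{"tx":0,"ty":0,"tz":0,"ax":0,"ay":0,"az":0,"hand":255}]'

```text
time: 13.75
tool_pos: [0.5289, 0.0036, 0.1639]
orientation: [-0.489, 1.947, -1.95]
ft_force: [-0.2, 0.4, -1.2]
finger_gap: 0.0128
```

```bash
python3 d.py .5296 .0039 .1593 -62
```

```text
t 13.75 pos [0.5289 0.0036 0.1639] q7 -1.07 F [-0.22  0.37 -1.2 ] M [ 0.01  -0.021  0.019] gap 0.0128
jaw yaw -61.9 tilt 0.15
shift cm [-0.07  0.46  0.  ] rot [-0.001  0.001  0.003]
```

Call:
play_rows --motion '[{"tx":-0.04,"ty":-0.1,"tz":0,"ax":0,"ay":0,"az":0.002,"hand":255},{"tx":0,"ty":-0.1,"tz":0,"ax":0,"ay":0,"az":0,"hand":255},{"tx":0,"ty":-0.1,"tz":0,"ax":0,"ay":0,"az":0,"hand":255},{"tx":0,"ty":0,"tz":0,"ax":0,"ay":0,"az":0,"hand":255}]'

```text
time: 14.15
tool_pos: [0.5293, 0.0038, 0.1672]
orientation: [-0.487, 1.947, -1.948]
ft_force: [0.3, -0.3, -1.2]
finger_gap: 0.0132
```

```bash
python3 d.py .5296 .0039 .1593 -62
```

```text
t 14.15 pos [0.5293 0.0038 0.1672] q7 -1.07 F [ 0.27 -0.26 -1.23] M [-0.047 -0.027  0.063] gap 0.0132
jaw yaw -61.9 tilt 0.04
shift cm [-0.03  0.79  0.  ] rot [-0.001  0.001  0.   ]
```

Call:
play_rows --motion '[{"tx":-0.02,"ty":-0.08,"tz":0,"ax":0,"ay":0,"az":0,"hand":255},{"tx":0,"ty":0,"tz":0,"ax":0,"ay":-0.06,"az":0,"hand":255},{"tx":0,"ty":0,"tz":0,"ax":0,"ay":-0.06,"az":0,"hand":255},{"tx":0,"ty":0,"tz":0,"ax":0,"ay":-0.06,"az":0,"hand":255},{"tx":0,"ty":0,"tz":0,"ax":0,"ay":-0.06,"az":0,"hand":255}]'

```text
time: 14.65
tool_pos: [0.5294, 0.004, 0.168]
orientation: [-0.693, 1.791, -1.792]
ft_force: [1.0, -0.1, -2.5]
finger_gap: 0.0132
```

```bash
python3 d.py .5296 .0039 .1683 -62
```

```text
t 14.65 pos [0.5294 0.004  0.168 ] q7 -0.83 F [ 1.01 -0.09 -2.52] M [ 0.072  0.047 -0.036] gap 0.0132
jaw yaw -47.7 tilt 0.05
shift cm [-0.01 -0.03  0.02] rot [-0.     0.249  0.001]
```

Call:
play_rows --motion '[{"tx":0,"ty":0,"tz":0,"ax":0,"ay":-0.06,"az":0,"hand":255},{"tx":0,"ty":0,"tz":0,"ax":0,"ay":-0.06,"az":0,"hand":255},{"tx":0,"ty":0,"tz":0,"ax":0,"ay":-0.06,"az":0,"hand":255},{"tx":0,"ty":0,"tz":0,"ax":0,"ay":-0.06,"az":0,"hand":255}]'

```text
time: 15.05
tool_pos: [0.5295, 0.0041, 0.1679]
orientation: [-0.875, 1.624, -1.625]
ft_force: [1.4, -0.2, -1.2]
finger_gap: 0.0136
```

```bash
python3 d.py .5296 .0039 .1683 -62
```

```text
t 15.05 pos [0.5295 0.0041 0.1679] q7 -0.59 F [ 1.4  -0.2  -1.18] M [-0.071 -0.185 -0.037] gap 0.0136
jaw yaw -33.4 tilt 0.04
shift cm [ 0.01 -0.04  0.02] rot [-0.     0.499  0.001]
```

Call:
play_rows --motion '[{"tx":0,"ty":0,"tz":0,"ax":0,"ay":-0.06,"az":0,"hand":255},{"tx":0,"ty":0,"tz":0,"ax":0,"ay":-0.06,"az":0,"hand":255},{"tx":0,"ty":0,"tz":0,"ax":0,"ay":-0.06,"az":0,"hand":255}]'

```text
time: 15.35
tool_pos: [0.53, 0.004, 0.168]
orientation: [-0.995, 1.493, -1.495]
ft_force: [1.5, -1.1, -2.4]
finger_gap: 0.0133
```

```bash
python3 d.py .5296 .0039 .1683 -62
```

```text
t 15.35 pos [0.53  0.004 0.168] q7 -0.40 F [ 1.55 -1.07 -2.39] M [-0.192 -0.529 -0.095] gap 0.0133
jaw yaw -22.7 tilt 0.07
shift cm [ 0.02 -0.03 -0.03] rot [-0.001  0.687  0.   ]
```

Call:
play_rows --motion '[{"tx":0,"ty":0.03,"tz":0.12,"ax":0,"ay":0,"az":0,"hand":255},{"tx":0,"ty":0,"tz":0,"ax":0,"ay":-0.05,"az":0,"hand":255},{"tx":0,"ty":0,"tz":0,"ax":0,"ay":-0.05,"az":0,"hand":255}]'

```text
time: 15.65
tool_pos: [0.5313, 0.0034, 0.1679]
orientation: [-1.054, 1.423, -1.425]
ft_force: [0.2, 0.1, -0.7]
finger_gap: 0.0134
```

```bash
python3 d.py .5296 .0039 .1683 -62
```

```text
t 15.65 pos [0.5313 0.0034 0.1679] q7 -0.30 F [ 0.16  0.08 -0.73] M [-0.028  0.011 -0.289] gap 0.0134
jaw yaw -17.0 tilt 0.06
shift cm [ 0.01 -0.04 -0.18] rot [-0.001  0.786  0.   ]
```

Mz jumped to −0.29 N·m, which is the stop. I'll relax slightly and lift gently.

Call:
play_rows --motion '[{"tx":0,"ty":0,"tz":0,"ax":0,"ay":0.04,"az":0,"hand":255},{"tx":0,"ty":-0.1,"tz":0,"ax":0,"ay":0,"az":0,"hand":255},{"tx":0,"ty":-0.1,"tz":0,"ax":0,"ay":0,"az":0,"hand":255},{"tx":0,"ty":-0.1,"tz":0,"ax":0,"ay":0,"az":0,"hand":255},{"tx":0,"ty":-0.1,"tz":0,"ax":0,"ay":0,"az":0,"hand":255}]'

```text
time: 16.15
tool_pos: [0.5303, 0.0034, 0.1702]
orientation: [-1.032, 1.456, -1.456]
ft_force: [1.1, 1.3, -7.4]
finger_gap: 0.0133
```

```bash
python3 d.py .5313 .0034 .1683 -18
```

```text
t 16.15 pos [0.5303 0.0034 0.1702] q7 -0.35 F [ 1.12  1.31 -7.45] M [-0.033 -0.42  -0.07 ] gap 0.0133
jaw yaw -19.5 tilt 0.16
shift cm [-0.04  0.19  0.1 ] rot [ 0.002 -0.026  0.002]
```

Call:
play_rows --motion '[{"tx":0,"ty":-0.12,"tz":0,"ax":0,"ay":0,"az":0,"hand":255},{"tx":0,"ty":-0.12,"tz":0,"ax":0,"ay":0,"az":0,"hand":255}]'

```text
time: 16.35
tool_pos: [0.53, 0.0033, 0.1725]
orientation: [-1.032, 1.456, -1.456]
ft_force: [0.7, -0.1, -6.0]
finger_gap: 0.0133
```

```bash
python3 d.py .5313 .0034 .1683 -18
```

```text
t 16.35 pos [0.53   0.0033 0.1725] q7 -0.35 F [ 0.69 -0.07 -6.03] M [ 0.012 -0.211 -0.084] gap 0.0133
jaw yaw -19.5 tilt 0.20
shift cm [-0.05  0.42  0.12] rot [ 0.002 -0.026  0.003]
```

Call:
play_rows --motion '[{"tx":0,"ty":-0.12,"tz":0,"ax":0,"ay":0,"az":0,"hand":255},{"tx":0,"ty":-0.12,"tz":0,"ax":0,"ay":0,"az":0,"hand":255},{"tx":0,"ty":-0.12,"tz":0,"ax":0,"ay":0,"az":0,"hand":255}]'

```text
time: 16.65
tool_pos: [0.53, 0.0035, 0.1769]
orientation: [-1.032, 1.456, -1.455]
ft_force: [0.7, -0.4, -3.8]
finger_gap: 0.0131
```

```bash
python3 d.py .5313 .0034 .1683 -18
```

```text
t 16.65 pos [0.53   0.0035 0.1769] q7 -0.35 F [ 0.73 -0.37 -3.78] M [ 0.002 -0.107  0.024] gap 0.0131
jaw yaw -19.5 tilt 0.19
shift cm [-0.03  0.86  0.13] rot [ 0.003 -0.025  0.002]
```

Call:
play_rows --motion '[{"tx":0,"ty":-0.4,"tz":0,"ax":0,"ay":0,"az":0,"hand":255},{"tx":0,"ty":-0.5,"tz":0,"ax":0,"ay":0,"az":0,"hand":255},{"tx":0,"ty":-0.6,"tz":0,"ax":0,"ay":0,"az":0,"hand":255},{"tx":0,"ty":-0.8,"tz":0,"ax":0,"ay":0,"az":0,"hand":255},{"tx":0,"ty":-0.8,"tz":0,"ax":0,"ay":0,"az":0,"hand":255},{"tx":0,"ty":-0.8,"tz":0,"ax":0,"ay":0,"az":0,"hand":255},{"tx":0,"ty":-0.8,"tz":0,"ax":0,"ay":0,"az":0,"hand":255}]'

```text
time: 17.35
tool_pos: [0.5308, 0.0034, 0.2292]
orientation: [-1.03, 1.455, -1.455]
ft_force: [0.2, 1.0, -2.1]
finger_gap: 0.0136
```

```bash
python3 d.py .5305 .0034 .305 -18
```

```text
t 17.35 pos [0.5308 0.0034 0.2292] q7 -0.37 F [ 0.19  1.01 -2.1 ] M [ 0.005 -0.016 -0.025] gap 0.0136
jaw yaw -19.5 tilt 0.08
shift cm [ 0.01 -7.58 -0.03] rot [ 0.001 -0.026  0.001]
```

Call:
play_rows --motion '[{"tx":0,"ty":-0.8,"tz":0,"ax":0,"ay":0,"az":0,"hand":255},{"tx":0,"ty":-0.8,"tz":0,"ax":0,"ay":0,"az":0,"hand":255},{"tx":0,"ty":-0.8,"tz":0,"ax":0,"ay":0,"az":0,"hand":255},{"tx":0,"ty":-0.8,"tz":0,"ax":0,"ay":0,"az":0,"hand":255},{"tx":0,"ty":-0.8,"tz":0,"ax":0,"ay":0,"az":0,"hand":255},{"tx":0,"ty":-0.8,"tz":0,"ax":0,"ay":0,"az":0,"hand":255},{"tx":0,"ty":-0.8,"tz":0,"ax":0,"ay":0,"az":0,"hand":255},{"tx":0,"ty":-0.8,"tz":0,"ax":0,"ay":0,"az":0,"hand":255},{"tx":0,"ty":-0.5,"tz":0,"ax":0,"ay":0,"az":0,"hand":255},{"tx":0,"ty":0,"tz":0,"ax":0,"ay":0,"az":0,"hand":255},{"tx":0,"ty":0,"tz":0,"ax":0,"ay":0,"az":0,"hand":255}]'

```text
time: 18.45
tool_pos: [0.5313, 0.0034, 0.306]
orientation: [-1.028, 1.454, -1.456]
ft_force: [0.1, 1.1, -2.6]
finger_gap: 0.013
```

```bash
python3 d.py .5042 -.2385 .305 -19.5
python3 - <<'E'
from bench import r
from h import *
import pickle
d={n:r.get_image(n) for n in("side","top")};pickle.dump(d,open("im3.pkl","wb"))
c=d["side"];print(proj(c,[.5305,.0034,.2]),proj(c,[.5042,-.2385,.01]))
cv2.imwrite("pics/g4.png",cv2.resize(c["color"][110:260,230:390,::-1],None,fx=4,fy=4,interpolation=cv2.INTER_CUBIC))
E
```

```text
t 18.45 pos [0.5313 0.0034 0.306 ] q7 -0.40 F [ 0.11  1.11 -2.56] M [-0.004 -0.059 -0.023] gap 0.013
jaw yaw -19.5 tilt 0.07
shift cm [23.71  0.11  5.5 ] rot [-0.001  0.    -0.   ]
[323.13020444 177.7994073 ] [348.52266594 191.02083924]
```

View pics/g4.png

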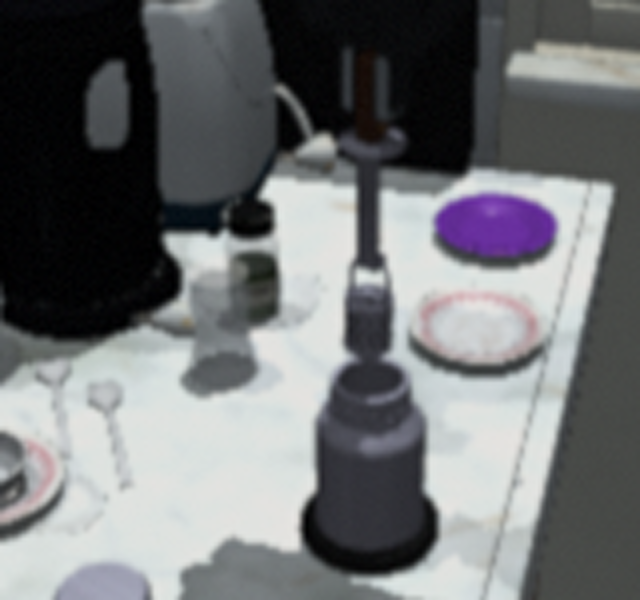

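The basket hangs upright and clear of the mouth at about (370,330). The saucer, at about (478,325), agrees with my estimate. Next I'll carry it over gently.

Call:
play_rows --motion '[{"tx":0.5,"ty":0,"tz":0.1,"ax":0,"ay":0,"az":0,"hand":255},{"tx":1,"ty":0,"tz":0.23,"ax":0,"ay":0,"az":0,"hand":255},{"tx":1.5,"ty":0,"tz":0.35,"ax":0,"ay":0,"az":0,"hand":255},{"tx":1.7,"ty":0,"tz":0.4,"ax":0,"ay":0,"az":0,"hand":255},{"tx":1.7,"ty":0,"tz":0.4,"ax":0,"ay":0,"az":0,"hand":255},{"tx":1.7,"ty":0,"tz":0.4,"ax":0,"ay":0,"az":0,"hand":255},{"tx":1.7,"ty":0,"tz":0.4,"ax":0,"ay":0,"az":0,"hand":255},{"tx":1.7,"ty":0,"tz":0.4,"ax":0,"ay":0,"az":0,"hand":255},{"tx":1.7,"ty":0,"tz":0.4,"ax":0,"ay":0,"az":0,"hand":255},{"tx":1.7,"ty":0,"tz":0.4,"ax":0,"ay":0,"az":0,"hand":255},{"tx":1.7,"ty":0,"tz":0.4,"ax":0,"ay":0,"az":0,"hand":255},{"tx":1.5,"ty":0,"tz":0.4,"ax":0,"ay":0,"az":0,"hand":255}]'

```text
time: 19.75
tool_pos: [0.5046, -0.2019, 0.3051]
orientation: [-1.026, 1.46, -1.461]
ft_force: [0.4, 0.1, -2.3]
finger_gap: 0.013
```

```bash
python3 d.py .5042 -.2385 .305 -19.5
```

```text
t 19.75 pos [ 0.5046 -0.2019  0.3051] q7 0.02 F [ 0.38  0.06 -2.29] M [-0.012  0.027 -0.008] gap 0.013
jaw yaw -19.9 tilt 0.11
shift cm [3.46 0.02 1.21] rot [ 0.    -0.007  0.002]
```

Call:
play_rows --motion '[{"tx":1,"ty":0,"tz":0.4,"ax":0,"ay":0,"az":0,"hand":255},{"tx":1,"ty":0,"tz":0.35,"ax":0,"ay":0,"az":0,"hand":255},{"tx":0.7,"ty":0,"tz":0.25,"ax":0,"ay":0,"az":0,"hand":255},{"tx":0.2,"ty":0.5,"tz":0.1,"ax":0,"ay":0,"az":0,"hand":255},{"tx":0,"ty":1,"tz":0,"ax":0,"ay":0,"az":0,"hand":255},{"tx":0,"ty":1.5,"tz":0,"ax":0,"ay":0,"az":0,"hand":255},{"tx":0,"ty":1.5,"tz":0,"ax":0,"ay":0,"az":0,"hand":255},{"tx":0,"ty":1.5,"tz":0,"ax":0,"ay":0,"az":0,"hand":255},{"tx":0,"ty":1.5,"tz":0,"ax":0,"ay":0,"az":0,"hand":255},{"tx":0,"ty":1,"tz":0,"ax":0,"ay":0,"az":0,"hand":255},{"tx":0,"ty":0.5,"tz":0,"ax":0,"ay":0,"az":0,"hand":255},{"tx":0,"ty":0,"tz":0,"ax":0,"ay":0,"az":0,"hand":255}]'

```text
time: 20.95
tool_pos: [0.4995, -0.2397, 0.2069]
orientation: [-1.025, 1.466, -1.464]
ft_force: [-0.3, 0.6, -1.4]
finger_gap: 0.0135
```

```bash
python3 d.py .5042 -.2385 .168 -19.5
```

```text
t 20.95 pos [ 0.4995 -0.2397  0.2069] q7 0.15 F [-0.34  0.56 -1.37] M [-0.001  0.057  0.019] gap 0.0135
jaw yaw -20.2 tilt 0.22
shift cm [-0.29  3.89  0.41] rot [ 0.003 -0.012  0.002]
```

Call:
play_rows --motion '[{"tx":-0.15,"ty":0.5,"tz":0.2,"ax":0.003,"ay":0,"az":0,"hand":255},{"tx":-0.1,"ty":0.8,"tz":0.15,"ax":0,"ay":0,"az":0,"hand":255},{"tx":0,"ty":0.8,"tz":0,"ax":0,"ay":0,"az":0,"hand":255},{"tx":0,"ty":0.7,"tz":0,"ax":0,"ay":0,"az":0,"hand":255},{"tx":0,"ty":0.5,"tz":0,"ax":0,"ay":0,"az":0,"hand":255},{"tx":0,"ty":0.3,"tz":0,"ax":0,"ay":0,"az":0,"hand":255},{"tx":0,"ty":0,"tz":0,"ax":0,"ay":0,"az":0,"hand":255}]'

```text
time: 21.65
tool_pos: [0.5048, -0.2387, 0.1688]
orientation: [-1.022, 1.461, -1.466]
ft_force: [-0.1, -0.2, -1.7]
finger_gap: 0.0128
```

```bash
python3 d.py .5042 -.2385 .168 -19.5
```

```text
t 21.65 pos [ 0.5048 -0.2387  0.1688] q7 0.18 F [-0.08 -0.16 -1.73] M [-0.039 -0.028  0.066] gap 0.0128
jaw yaw -20.2 tilt 0.16
shift cm [ 0.01  0.08 -0.07] rot [-0.002 -0.012  0.002]
```

Call:
play_rows --motion '[{"tx":0,"ty":0.2,"tz":0,"ax":0,"ay":0,"az":0,"hand":255},{"tx":0,"ty":0.2,"tz":0,"ax":0,"ay":0,"az":0,"hand":255},{"tx":0,"ty":0.2,"tz":0,"ax":0,"ay":0,"az":0,"hand":255},{"tx":0,"ty":0.2,"tz":0,"ax":0,"ay":0,"az":0,"hand":255},{"tx":0,"ty":0.2,"tz":0,"ax":0,"ay":0,"az":0,"hand":255},{"tx":0,"ty":0.2,"tz":0,"ax":0,"ay":0,"az":0,"hand":255},{"tx":0,"ty":0.2,"tz":0,"ax":0,"ay":0,"az":0,"hand":255},{"tx":0,"ty":0,"tz":0,"ax":0,"ay":0,"az":0,"hand":255}]'

```text
time: 22.45
tool_pos: [0.5056, -0.239, 0.1546]
orientation: [-1.021, 1.46, -1.467]
ft_force: [0.4, 1.0, -0.5]
finger_gap: 0.0136
```

```bash
python3 d.py .5042 -.2385 .153 -19.5
python3 - <<'E'
from bench import r
from h import *
c=r.get_image("side")
cv2.imwrite("pics/g5.png",cv2.resize(c["color"][130:220,310:390,::-1],None,fx=7,fy=6.6,interpolation=cv2.INTER_CUBIC))
E
```

```text
t 22.45 pos [ 0.5056 -0.239   0.1546] q7 0.19 F [ 0.42  0.96 -0.5 ] M [-0.02   0.027  0.03 ] gap 0.0136
jaw yaw -20.2 tilt 0.24
shift cm [-0.    0.16 -0.15] rot [-0.004 -0.012  0.002]
```

View pics/g5.png

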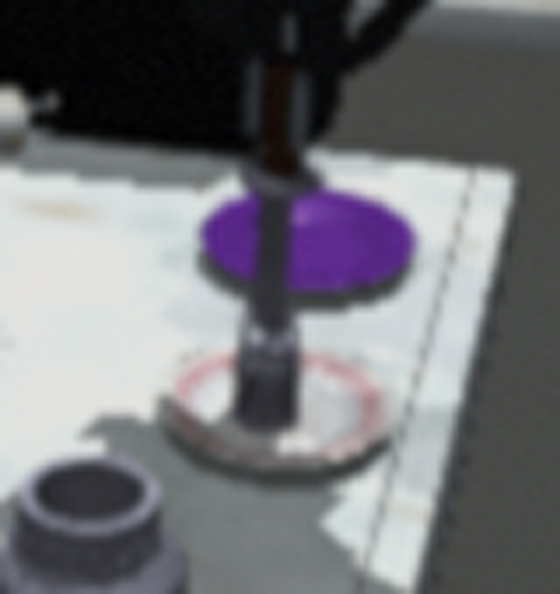

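The basket stands on the saucer at crop (268,420), within a few mm of its centre. I'll lower 2.5 mm more and back the hook out.

Call:
play_rows --motion '[{"tx":0,"ty":0.25,"tz":0,"ax":0,"ay":0,"az":0,"hand":255},{"tx":0,"ty":0,"tz":0,"ax":0,"ay":0,"az":0,"hand":255},{"tx":-0.15,"ty":0,"tz":0,"ax":0,"ay":0,"az":0,"hand":255},{"tx":-0.15,"ty":0,"tz":0,"ax":0,"ay":0,"az":0,"hand":255},{"tx":-0.15,"ty":0,"tz":0,"ax":0,"ay":0,"az":0,"hand":255},{"tx":0,"ty":0,"tz":0,"ax":0,"ay":0,"az":0,"hand":255}]'

```text
time: 23.1
tool_pos: [0.5076, -0.2345, 0.1523]
orientation: [-1.02, 1.459, -1.467]
ft_force: [-0.1, -0.0, -2.3]
finger_gap: 0.0133
```

```bash
python3 d.py .5042 -.2385 .152 -20
```

```text
t 23.1 pos [ 0.5076 -0.2345  0.1523] q7 0.18 F [-0.13 -0.   -2.25] M [-0.056  0.011 -0.003] gap 0.0133
jaw yaw -20.2 tilt 0.27
shift cm [ 0.5   0.03 -0.18] rot [-0.004 -0.003  0.002]
```

Call:
play_rows --motion '[{"tx":-0.2,"ty":0,"tz":0,"ax":0,"ay":0,"az":0,"hand":255},{"tx":-0.3,"ty":0,"tz":0,"ax":0,"ay":0,"az":0,"hand":255},{"tx":-0.4,"ty":0,"tz":0,"ax":0,"ay":0,"az":0,"hand":255},{"tx":-0.4,"ty":0,"tz":0,"ax":0,"ay":0,"az":0,"hand":255},{"tx":0,"ty":0,"tz":0,"ax":0,"ay":0,"az":0,"hand":255}]'

```text
time: 23.6
tool_pos: [0.5126, -0.2208, 0.1523]
orientation: [-1.02, 1.459, -1.467]
ft_force: [0.1, 1.0, -1.1]
finger_gap: 0.0133
```

```bash
python3 d.py .5042 -.2385 .152 -20
python3 - <<'E'
from bench import r
from h import *
c=r.get_image("side")
cv2.imwrite("pics/g6.png",cv2.resize(c["color"][130:220,310:390,::-1],None,fx=7,fy=6.6,interpolation=cv2.INTER_CUBIC))
E
```

```text
t 23.6 pos [ 0.5126 -0.2208  0.1523] q7 0.15 F [ 0.11  1.01 -1.14] M [0.021 0.035 0.017] gap 0.0133
jaw yaw -20.2 tilt 0.27
shift cm [ 1.95  0.03 -0.18] rot [-0.004 -0.003  0.001]
```

View pics/g6.png

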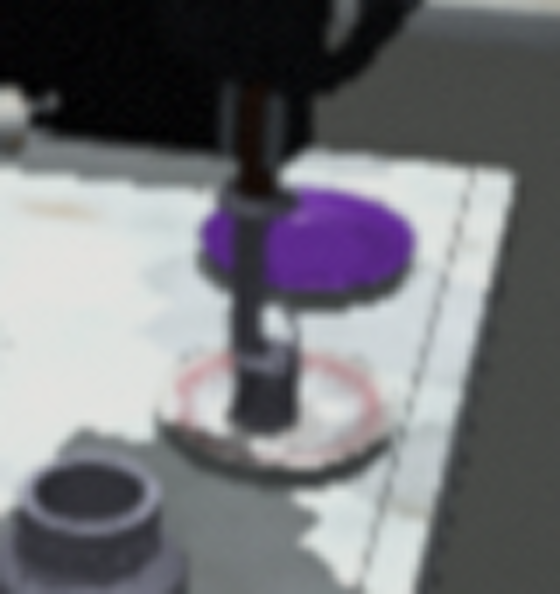

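Call:
play_rows --motion '[{"tx":0,"ty":-0.5,"tz":0,"ax":0,"ay":0,"az":0,"hand":255},{"tx":0,"ty":-1,"tz":0,"ax":0,"ay":0,"az":0,"hand":255},{"tx":0,"ty":-2,"tz":0,"ax":0,"ay":0,"az":0,"hand":255},{"tx":0,"ty":-3,"tz":0,"ax":0,"ay":0,"az":0,"hand":255},{"tx":0,"ty":-3,"tz":0,"ax":0,"ay":0,"az":0,"hand":255},{"tx":0,"ty":-3,"tz":0,"ax":0,"ay":0,"az":0,"hand":255},{"tx":0,"ty":-2,"tz":0,"ax":0,"ay":0,"az":0,"hand":255},{"tx":0,"ty":0,"tz":0,"ax":0,"ay":0,"az":0,"hand":255}]'

```text
time: 24.45
tool_pos: [0.5105, -0.2229, 0.3078]
orientation: [-1.017, 1.46, -1.472]
ft_force: [-0.6, 0.8, -1.5]
finger_gap: 0.0131
```

Call:
play_rows --motion '[{"tx":-2,"ty":0,"tz":-0.8,"ax":0,"ay":0,"az":0,"hand":255},{"tx":-3,"ty":0,"tz":-1.2,"ax":0,"ay":0,"az":0,"hand":255},{"tx":-3,"ty":0,"tz":-1.2,"ax":0,"ay":0,"az":0,"hand":255},{"tx":-3,"ty":0,"tz":-1.2,"ax":0,"ay":0,"az":0,"hand":255},{"tx":-3,"ty":0,"tz":-1.2,"ax":0,"ay":0,"az":0,"hand":255},{"tx":-3,"ty":0,"tz":-1.2,"ax":0,"ay":0,"az":0,"hand":255},{"tx":-3,"ty":0,"tz":-1.2,"ax":0,"ay":0,"az":0,"hand":255},{"tx":-3,"ty":0,"tz":-1.2,"ax":0,"ay":0,"az":0,"hand":255},{"tx":-3,"ty":0,"tz":-1.2,"ax":0,"ay":0,"az":0,"hand":255},{"tx":-3,"ty":0,"tz":-1.2,"ax":0,"ay":0,"az":0,"hand":255},{"tx":-2,"ty":0,"tz":-0.8,"ax":0,"ay":0,"az":0,"hand":255},{"tx":0,"ty":0,"tz":0,"ax":0,"ay":0,"az":0,"hand":255}]'

```text
time: 25.65
tool_pos: [0.499, 0.119, 0.3015]
orientation: [-1.016, 1.467, -1.479]
ft_force: [0.6, 1.3, -1.7]
finger_gap: 0.0132
```

```bash
python3 d.py .4903 .2339 .29 75
```

```text
t 25.65 pos [0.499  0.119  0.3015] q7 -0.68 F [ 0.56  1.31 -1.69] M [-0.047  0.017  0.011] gap 0.0132
jaw yaw -20.9 tilt 0.40
shift cm [-10.43   1.07  -4.92] rot [ 0.002 -1.674  0.008]
```

Call:
play_rows --motion '[{"tx":-2.5,"ty":0,"tz":-1.2,"ax":0,"ay":0,"az":0.002,"hand":255},{"tx":-2.5,"ty":0,"tz":-1.2,"ax":0,"ay":0,"az":0.002,"hand":255},{"tx":-2.5,"ty":0,"tz":-1.2,"ax":0,"ay":0,"az":0.002,"hand":255},{"tx":-2.2,"ty":0,"tz":-1,"ax":0,"ay":0,"az":0.002,"hand":255},{"tx":0,"ty":0,"tz":0,"ax":0,"ay":-0.14,"az":0,"hand":255},{"tx":0,"ty":0,"tz":0,"ax":0,"ay":-0.14,"az":0,"hand":255},{"tx":0,"ty":0,"tz":0,"ax":0,"ay":-0.14,"az":0,"hand":255},{"tx":0,"ty":0,"tz":0,"ax":0,"ay":-0.14,"az":0,"hand":255},{"tx":0,"ty":0,"tz":0,"ax":0,"ay":-0.14,"az":0,"hand":255},{"tx":0,"ty":0,"tz":0,"ax":0,"ay":-0.14,"az":0,"hand":255},{"tx":0,"ty":0,"tz":0,"ax":0,"ay":-0.14,"az":0,"hand":255},{"tx":0,"ty":0,"tz":0,"ax":0,"ay":-0.14,"az":0,"hand":255}]'

```text
time: 26.85
tool_pos: [0.4915, 0.2167, 0.2953]
orientation: [-1.489, 0.615, -0.619]
ft_force: [0.5, -0.3, -1.8]
finger_gap: 0.013
```

```bash
python3 d.py .4903 .2339 .29 75
```

```text
t 26.85 pos [0.4915 0.2167 0.2953] q7 0.31 F [ 0.54 -0.25 -1.83] M [0.039 0.004 0.015] gap 0.013
jaw yaw 44.8 tilt 0.45
shift cm [-1.31  0.51  1.13] rot [ 0.007 -0.527  0.004]
```

Call:
play_rows --motion '[{"tx":0,"ty":0,"tz":0,"ax":0,"ay":-0.14,"az":0,"hand":255},{"tx":0,"ty":0,"tz":0,"ax":0,"ay":-0.14,"az":0,"hand":255},{"tx":0,"ty":0,"tz":0,"ax":0,"ay":-0.14,"az":0,"hand":255},{"tx":0,"ty":0,"tz":0,"ax":0,"ay":-0.09,"az":0,"hand":255},{"tx":-0.4,"ty":0,"tz":1.4,"ax":0.006,"ay":0,"az":0.003,"hand":255},{"tx":0,"ty":0,"tz":0,"ax":0,"ay":0,"az":0,"hand":255},{"tx":0,"ty":0,"tz":0,"ax":0,"ay":0,"az":0,"hand":255}]'

```text
time: 27.55
tool_pos: [0.4923, 0.2248, 0.2927]
orientation: [-1.566, 0.212, -0.207]
ft_force: [-0.4, 0.3, -0.6]
finger_gap: 0.0134
```

```bash
python3 d.py .4903 .2339 .22 75
```

```text
t 27.55 pos [0.4923 0.2248 0.2927] q7 0.82 F [-0.39  0.29 -0.65] M [ 0.014 -0.041  0.064] gap 0.0134
jaw yaw 74.7 tilt 0.35
shift cm [-0.41  7.26  0.87] rot [ 0.006 -0.005 -0.002]
```

Call:
play_rows --motion '[{"tx":-0.35,"ty":0,"tz":0.8,"ax":0.005,"ay":-0.005,"az":0,"hand":255},{"tx":0,"ty":1,"tz":0,"ax":0,"ay":0,"az":0,"hand":255},{"tx":0,"ty":2,"tz":0,"ax":0,"ay":0,"az":0,"hand":255},{"tx":0,"ty":2,"tz":0,"ax":0,"ay":0,"az":0,"hand":255},{"tx":0,"ty":1,"tz":0,"ax":0,"ay":0,"az":0,"hand":255},{"tx":0,"ty":0,"tz":0,"ax":0,"ay":0,"az":0,"hand":255},{"tx":0,"ty":0,"tz":0,"ax":0,"ay":0,"az":0,"hand":255}]'

```text
time: 28.25
tool_pos: [0.4903, 0.2345, 0.2286]
orientation: [-1.561, 0.21, -0.206]
ft_force: [-0.9, -0.4, -0.9]
finger_gap: 0.0131
```

```bash
python3 d.py .4903 .2339 .1248 75.1
```

```text
t 28.25 pos [0.4903 0.2345 0.2286] q7 0.82 F [-0.87 -0.36 -0.88] M [ 0.054 -0.065 -0.047] gap 0.0131
jaw yaw 74.8 tilt 0.15
shift cm [ 0.04 10.38 -0.05] rot [ 0.001 -0.005 -0.002]
```

Call:
play_rows --motion '[{"tx":0.02,"ty":0.8,"tz":-0.03,"ax":0,"ay":-0.005,"az":-0.002,"hand":255},{"tx":0,"ty":1,"tz":0,"ax":0,"ay":0,"az":0,"hand":255},{"tx":0,"ty":1,"tz":0,"ax":0,"ay":0,"az":0,"hand":255},{"tx":0,"ty":1,"tz":0,"ax":0,"ay":0,"az":0,"hand":255},{"tx":0,"ty":1,"tz":0,"ax":0,"ay":0,"az":0,"hand":255},{"tx":0,"ty":1,"tz":0,"ax":0,"ay":0,"az":0,"hand":255},{"tx":0,"ty":1,"tz":0,"ax":0,"ay":0,"az":0,"hand":255},{"tx":0,"ty":1,"tz":0,"ax":0,"ay":0,"az":0,"hand":255},{"tx":0,"ty":0.5,"tz":0,"ax":0,"ay":0,"az":0,"hand":255},{"tx":0,"ty":0,"tz":0,"ax":0,"ay":0,"az":0,"hand":255}]'

```text
time: 29.25
tool_pos: [0.491, 0.2343, 0.1392]
orientation: [-1.561, 0.204, -0.205]
ft_force: [-0.0, -0.7, -1.2]
finger_gap: 0.0133
```

```bash
python3 d.py .4903 .2339 .1248 75.1
```

```text
t 29.25 pos [0.491  0.2343 0.1392] q7 0.85 F [-0.03 -0.7  -1.2 ] M [ 0.006  0.002 -0.039] gap 0.0133
jaw yaw 75.1 tilt 0.05
shift cm [-0.06  1.44 -0.06] rot [-0.    -0.     0.001]
```

Call:
play_rows --motion '[{"tx":-0.05,"ty":0.5,"tz":-0.05,"ax":0,"ay":0,"az":0,"hand":255},{"tx":0,"ty":0.4,"tz":0,"ax":0,"ay":0,"az":0,"hand":255},{"tx":0,"ty":0.3,"tz":0,"ax":0,"ay":0,"az":0,"hand":255},{"tx":0,"ty":0.15,"tz":0,"ax":0,"ay":0,"az":0,"hand":255},{"tx":0,"ty":0,"tz":0,"ax":0,"ay":0,"az":0,"hand":255}]'

```text
time: 29.75
tool_pos: [0.491, 0.2343, 0.1256]
orientation: [-1.56, 0.203, -0.206]
ft_force: [-0.2, 0.3, -0.8]
finger_gap: 0.0133
```

```bash
python3 d.py .4903 .2339 .1248 75.1
```

```text
t 29.75 pos [0.491  0.2343 0.1256] q7 0.85 F [-0.18  0.27 -0.81] M [0.034 0.02  0.074] gap 0.0133
jaw yaw 75.1 tilt 0.15
shift cm [-0.06  0.08 -0.06] rot [-0.002 -0.     0.002]
```

Call:
play_rows --motion '[{"tx":0,"ty":0.07,"tz":0,"ax":0,"ay":0,"az":0,"hand":255},{"tx":0,"ty":0,"tz":0,"ax":0,"ay":0,"az":0,"hand":255},{"tx":0,"ty":0,"tz":0,"ax":0,"ay":0,"az":0,"hand":170},{"tx":0,"ty":0,"tz":0,"ax":0,"ay":0,"az":0,"hand":120},{"tx":0,"ty":0,"tz":0,"ax":0,"ay":0,"az":0,"hand":60},{"tx":0,"ty":0,"tz":0,"ax":0,"ay":0,"az":0,"hand":0},{"tx":0,"ty":0,"tz":0,"ax":0,"ay":0,"az":0,"hand":0},{"tx":0,"ty":0,"tz":0,"ax":0,"ay":0,"az":0,"hand":0}]'

```text
time: 30.55
tool_pos: [0.4918, 0.2348, 0.1261]
orientation: [-1.558, 0.201, -0.207]
ft_force: [-0.3, -0.2, 0.2]
finger_gap: 0.0853
```

Call:
play_rows --motion '[{"tx":0,"ty":-1,"tz":0,"ax":0,"ay":0,"az":0,"hand":0},{"tx":0,"ty":-2,"tz":0,"ax":0,"ay":0,"az":0,"hand":0},{"tx":0,"ty":-2,"tz":0,"ax":0,"ay":0,"az":0,"hand":0},{"tx":0,"ty":-2,"tz":0,"ax":0,"ay":0,"az":0,"hand":0},{"tx":0,"ty":-2,"tz":0,"ax":0,"ay":0,"az":0,"hand":0},{"tx":0,"ty":-2,"tz":0,"ax":0,"ay":0,"az":0,"hand":0},{"tx":0,"ty":-2,"tz":0,"ax":0,"ay":0,"az":0,"hand":0},{"tx":0,"ty":0,"tz":0,"ax":0,"ay":0,"az":0,"hand":0}]'

```text
time: 31.35
tool_pos: [0.4912, 0.2338, 0.2661]
orientation: [-1.557, 0.201, -0.209]
ft_force: [0.3, -0.1, -0.5]
finger_gap: 0.0857
```

Call:
play_rows --motion '[{"tx":-2,"ty":0,"tz":2,"ax":0,"ay":0,"az":0,"hand":0},{"tx":-2.5,"ty":0,"tz":1,"ax":0,"ay":0,"az":0,"hand":0},{"tx":-2.5,"ty":0,"tz":1,"ax":0,"ay":0,"az":0,"hand":0},{"tx":-2.5,"ty":0,"tz":1,"ax":0,"ay":0,"az":0,"hand":0},{"tx":-2.5,"ty":0,"tz":1,"ax":0,"ay":0,"az":0,"hand":0},{"tx":-2.5,"ty":0,"tz":1,"ax":0,"ay":0,"az":0,"hand":0},{"tx":-2.5,"ty":0,"tz":1,"ax":0,"ay":0,"az":0,"hand":0},{"tx":0,"ty":0,"tz":0,"ax":0,"ay":0,"az":0,"hand":0},{"tx":0,"ty":0,"tz":0,"ax":0,"ay":0,"az":0,"hand":0}]'

```text
time: 32.25
tool_pos: [0.3422, 0.3573, 0.2656]
orientation: [-1.558, 0.202, -0.213]
ft_force: [0.6, -0.1, 0.7]
finger_gap: 0.0854
```

```bash
python3 d.py
python3 - <<'E'
from bench import r
from h import *
import pickle
c=r.get_image("side");t=r.get_image("top")
pickle.dump((c,t),open("im9.pkl","wb"))
z=lambda im,u,v,w,h:cv2.resize(im["color"][v:v+h,u:u+w,::-1],(400,290),interpolation=cv2.INTER_CUBIC)
cv2.imwrite("pics/g9.png",np.vstack([np.hstack([z(c,270,240,90,65),z(c,310,150,90,65)]),np.hstack([z(t,180,210,80,58),z(t,356,212,80,58)])]))
E
```

```text
t 32.25 pos [0.3422 0.3573 0.2656] q7 0.40 F [ 0.56 -0.12  0.7 ] M [ 0.012 -0.007 -0.019] gap 0.0854
```

View pics/g9.png

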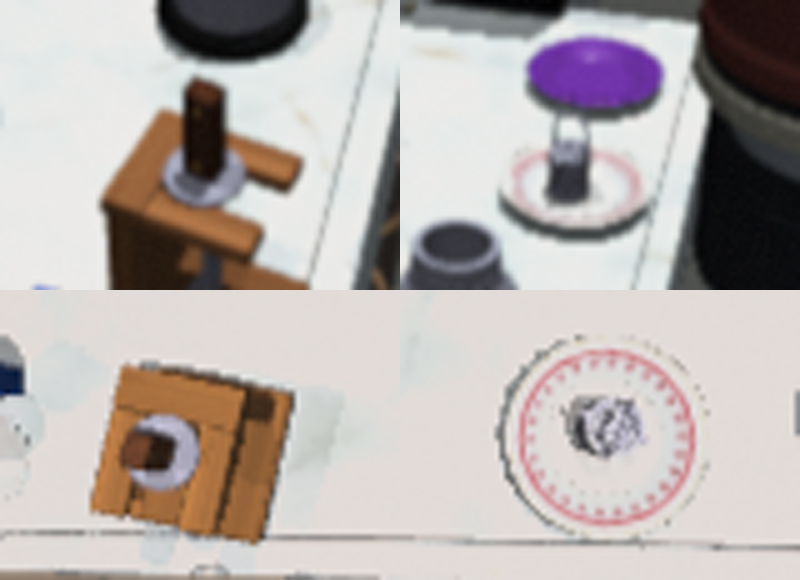

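The last view shows the hook seated in the stand and the basket upright, about 5 mm from the saucer's centre.

```bash
python3 -c "
from bench import r
print(r.close_job(), r.state()['time'])"
```

```text
the job is handed in; nothing more can be done
the job is handed in; nothing more can be done
```

The tea basket is out of the flask and on the saucer, the hook is back in its stand, and I handed the job in at about 32 s of the 72 s allowed. No verdict was reported.

- **Unlocking:** I hooked the loop and turned the handle about 45° anticlockwise until the torque jumped to 0.29 N·m at the stop. That was a firmer push than I intended, so I eased back slightly before lifting.
- **Lifting:** The basket came up freely with at most about 6 N of pull. While hooked, the measured wrist force stayed under 8 N. The contact force between hook and basket itself isn't measured.
- **Last check:** The final pictures and readings show:
  - The basket stands upright about 5 mm from the saucer's centre, against a limit of 20 mm.
  - The hook hangs upright in its stand with its disc on the shelf.
  - The gripper is open and clear of everything.
- **Disagreements:**
  - The flask's axis measured from the first images was about 2 mm off from what the later side view and the feel of the loop showed. I corrected for it on the way down.
  - The loop's angle could only be read roughly from the image, but the hook slid in without resistance.
- **Not checked:** I did not measure the final positions of the glass, jar, shaker and cap. The arm did not go near them.

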